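# Set up the balance for a covered drift check

## Robot

A 6-joint arm with a two-finger parallel gripper is mounted at the origin on the work surface. World frame = base frame: x ahead of the robot, y to its left, z up, the work surface at z = 0. Lengths are in mm, angles in degrees, forces in N, time in s.
With the tool pointing down it reaches from about 200 to 875 mm from the base axis. Payload 3.4 kg.
Tool frame: the origin (TCP) lies between the finger pads; the fingertips stand 19 mm ahead of it and the grasp point (between the pads) is the TCP; z points along the fingers, y is the direction in which the jaws open and shut (so a half turn about z gives the same grasp; the last joint's range is limited). The gripper opens to 94 mm and grips with 3 to 60 N. Pads are 16 mm wide; open, the fingers measure 119 mm over their backs; the gripper's body (75 mm by 177 mm) begins 78 mm behind the grasp point.
Start: joints at [-80.73, 15.808, 86.224, -0, 77.962, -6.933], TCP at [160.449, -552.195, 224.493] pointing down, gripper open.
Joint ranges: [-165.64, 165.64], [-43.16, 119.46], [12.63, 154.43], [-67.54, 247.53], [6.08, 155.33], [-154.97, 154.97]. Speed limits (degrees/s): [147.25, 147.25, 180, 180, 180, 180].

## Interface

Orientations are given as a 3x3 rotation matrix whose columns are the frame's x, y, z axes.
In Python, from plant import ctrl gives the robot as it stands.
- The arm moves only by the tool drive_tool, never from a script. Its argument "increments" is one flat list of numbers, 6 for each row, row after row: the shift along the tool's x, y, z in m, then the turn, a rotation vector about the tool's x, y, z in degrees. A call has exactly 10 rows; each row is the pose to reach, as a shift and turn from the pose commanded when the call began, along the tool's axes at that moment; what a row does not reach only later rows make up. A row lasts 1/10 s, in which the tool goes at most 50 mm and 8.59 degrees, less where a joint would pass 70% of its speed; a pose out of reach is approached as far as the arm can. A call with a gripper value outside its range is refused whole. "jaw" is the closure, from -1 (fully open) to 1 (shut), set as the call begins (left out, the last holds). The fingers move at their own pace and stop on an object; "squeeze" is the grip in N (left out, the last holds). Time passes only in rows, so rows that repeat a pose let the fingers close, or fill a call up. It gives the time, the measured TCP pose, the force and the opening at its end, in the units of the state.
- ctrl.read_state(): the state, without advancing time (a new reading comes with each control period).
- ctrl.get_image(name): name is "scene" or "top" or "wrist"; returns a dict with "frame" (400x640x3 uint8, red, green, blue), "depth" (400x640 float32, mm along the optical axis (not along the pixel's ray), 0 where there is no reading), "intrinsics" (3x3 intrinsics, pixels), "k1" (the pictures are not rectified: a ray, as slopes to the right and down, at radius r is drawn at 1 + k1 r^2 times it, then the intrinsics apply), "world_from_camera" (4x4, takes a point from camera to world coordinates); the wrist camera has in their place "T_tool_cam" (4x4, takes a point from camera to tool coordinates, whose origin is the TCP and whose axes are the flange's). Camera axes: x right, y up, looking along -z (the intrinsics and any distortion apply to the point x, -y, -z); pixel columns grow to the right and rows downward; lengths in mm; the calibration is good to about 2 mm. A picture is of the moment at which its call begins: read the wrist's pose just before it.
- ctrl.close_job(): hands the job in, once; it reports no verdict.
The state is a dict: "clock": time; "qpos": joint angles; "dq": joint speeds; "effort": joint torques, N m; "tool_pos": TCP position; "ee_rot": TCP orientation; "force": force on the tool from outside, world axes, zero at the start; "ft_torque": the same for the moment, N m; "width": finger opening in mm.
Only numpy, scipy, OpenCV 4.12 (cv2) and the standard library are available. Lean on these libraries where they do the work, as an engineer would, in place of code of your own. Each camera call takes 0.05 s, during which the arm holds its last target.

## Task

Get the balance ready for its drift check: first lift the clear cover off it and stand it on the rubber mat, then turn the zero knob until its pointer is on the zero mark. After that lift every weight out of the wooden case by its knob and set them all gently on the balance pan, upright and side by side, and finally put the clear cover back on the balance so that it stands flat on the deck around the pan; leave the zero setting right and the other things on the bench alone.

Things in the scene. Friction and masses are not known exactly. Their poses are not given: they have to be found in the camera images.
- balance: Bench balance, fixed to the bench: white housing 280 (x) x 210 (y) mm with a flat grey deck 60 mm above the bench; origin under its centre at bench height, z up, x from the zero knob towards the pan (pan centre 45 mm along +x, knob axis 98 mm along -x). Turned up to 0.25 rad.
- pan_top (a point): Centre of the top face of the balance's weighing pan: a bright square steel plate 140 x 140 mm, 8 mm thick, lying on the deck (so its top is 68 mm above the bench). Axes parallel to the balance's.
- zero_knob (a joint): Zero knob on the balance's deck: black skirt 56 mm across with a pointer (white line and nose) and a bar grip on top. Value in rad, 0 when the pointer is at the zero mark, positive when turned counter-clockwise seen from above; stops at -2.4 and 2.4. It stays where it is left (friction about 0.04 N m). The zero mark is the long thick black tick on the deck, on the pan side of the knob; the short ticks are 0.3 rad apart.
- knob_grip (a point): Point on the zero knob's axis 84 mm above the bench, half-way up the bar grip, turning with it: its x axis is the pointer's direction. The bar is 46 mm long (along x), 12 mm wide (y) and 28 mm high, from 69 to 97 mm above the bench.
- cover_mid (a point): Clear draught cover with white edges, open below: 172 x 172 mm outside, 166 x 166 mm inside, walls 90 mm high (87 mm inside), 0.4 kg; its axes are parallel to its sides, z up. The point is at its centre, 63 mm above its lower rim. On top a round white knob 28 mm across reaches from 98 to 126 mm above the rim (centre 49 mm above this point), on a thinner neck. At the start it stands on the balance's deck around the pan.
- mat: Flat dark rubber mat 210 x 210 mm, 3 mm thick, fixed on the bench on one side of the balance; origin under its centre.
- case: Open wooden weight case, a fixed block 165 x 165 x 32 mm on the bench on the other side of the balance, with four round pockets 63 mm across and 26 mm deep, centres at (+-38, +-38) mm from its middle; origin under its centre at bench height. Two to four of the pockets hold a weight.
- weight0_mid (a point): Steel knob weight, 0.5 kg, 60 mm high; all are alike, and some may be absent. A round disc 60 mm across and 26 mm high with a round knob 24 mm across on top, reaching from 34 to 60 mm above the underside, on a neck 16 mm across. The point is on its axis 30 mm above the underside (so the knob's middle is 17 mm above the point); z along the axis, up. In its pocket the disc's top is flush with the case and only knob and neck stand out.
- weight1_mid (a point): Steel knob weight, 0.5 kg, 60 mm high; all are alike, and some may be absent. A round disc 60 mm across and 26 mm high with a round knob 24 mm across on top, reaching from 34 to 60 mm above the underside, on a neck 16 mm across. The point is on its axis 30 mm above the underside (so the knob's middle is 17 mm above the point); z along the axis, up. In its pocket the disc's top is flush with the case and only knob and neck stand out.
- weight2_mid (a point): Steel knob weight, 0.5 kg, 60 mm high; all are alike, and some may be absent. A round disc 60 mm across and 26 mm high with a round knob 24 mm across on top, reaching from 34 to 60 mm above the underside, on a neck 16 mm across. The point is on its axis 30 mm above the underside (so the knob's middle is 17 mm above the point); z along the axis, up. In its pocket the disc's top is flush with the case and only knob and neck stand out.
- weight3_mid (a point): Steel knob weight, 0.5 kg, 60 mm high; all are alike, and some may be absent. A round disc 60 mm across and 26 mm high with a round knob 24 mm across on top, reaching from 34 to 60 mm above the underside, on a neck 16 mm across. The point is on its axis 30 mm above the underside (so the knob's middle is 17 mm above the point); z along the axis, up. In its pocket the disc's top is flush with the case and only knob and neck stand out.
- reagent: White plastic reagent bottle 165 mm high, a bystander to be left alone; origin at its underside.
- beaker: Glass beaker 90 mm high, a bystander to be left alone; origin at its underside.
- boat: White weighing boat 85 x 85 mm, a bystander to be left alone; origin at its underside.
- sample_jar: Small amber jar 60 mm high, a bystander to be left alone; origin at its underside.
- calculator: Grey pocket calculator 85 x 140 mm, a bystander to be left alone; origin at its underside.
- spatula: Steel spatula 170 mm long, a bystander to be left alone; origin at its underside.
- wash_bottle: White wash bottle 160 mm high, a bystander to be left alone; origin at its underside.

How it is judged (in metres and radians):
On the way, in this order (a step that is already met when the one before it is completed fails the run):
1. the cover stands flat on the rubber mat, let go (horizontal distance between cover_mid and mat below 0.06 m and height (world z) of cover_mid below 0.072 m and angle between cover_mid's own z axis and vertical below 0.06 rad and contact force between the fingers and cover below 0.1 N), for 0.2 s.
2. the zero knob's pointer is on the zero mark (within 0.12 rad) and the knob is let go, with no weight on the pan (value of joint zero_knob between -0.12 and 0.12 rad and contact force between the fingers and zero_knob below 0.1 N and contact force between each of weight0, weight1, weight2, weight3 and pan below 0.1 N), for 0.3 s.
3. all the weights stand upright on the pan, let go, with the cover still off (x of weight0_mid in the frame of pan_top between -0.065 and 0.065 m and y of weight0_mid in the frame of pan_top between -0.065 and 0.065 m and z of weight0_mid in the frame of pan_top between 0.026 and 0.034 m and angle between each of weight0_mid, weight1_mid, weight2_mid, weight3_mid's own z axis and vertical below 0.08 rad and contact force between the fingers and weight0 below 0.1 N and x of weight1_mid in the frame of pan_top between -0.065 and 0.065 m and y of weight1_mid in the frame of pan_top between -0.065 and 0.065 m and z of weight1_mid in the frame of pan_top between 0.026 and 0.034 m and contact force between the fingers and weight1 below 0.1 N and x of weight2_mid in the frame of pan_top between -0.065 and 0.065 m and y of weight2_mid in the frame of pan_top between -0.065 and 0.065 m and z of weight2_mid in the frame of pan_top between 0.026 and 0.034 m and contact force between the fingers and weight2 below 0.1 N and x of weight3_mid in the frame of pan_top between -0.065 and 0.065 m and y of weight3_mid in the frame of pan_top between -0.065 and 0.065 m and z of weight3_mid in the frame of pan_top between 0.026 and 0.034 m and contact force between the fingers and weight3 below 0.1 N and horizontal distance between cover_mid and pan_top above 0.1 m), for 0.2 s.
At the end, for the whole second after the job is handed in: Every weight stands upright on the pan (its axis within 65 mm of the pan's centre along each side), the cover stands flat on the deck around the pan (centres within 22 mm, its rim within 5 mm of the deck), the pointer is within 0.12 rad of zero, all at rest (x of weight0_mid in the frame of pan_top between -0.065 and 0.065 m and y of weight0_mid in the frame of pan_top between -0.065 and 0.065 m and z of weight0_mid in the frame of pan_top between 0.026 and 0.034 m and angle between each of weight0_mid, weight1_mid, weight2_mid, weight3_mid's own z axis and vertical below 0.08 rad and x of weight1_mid in the frame of pan_top between -0.065 and 0.065 m and y of weight1_mid in the frame of pan_top between -0.065 and 0.065 m and z of weight1_mid in the frame of pan_top between 0.026 and 0.034 m and x of weight2_mid in the frame of pan_top between -0.065 and 0.065 m and y of weight2_mid in the frame of pan_top between -0.065 and 0.065 m and z of weight2_mid in the frame of pan_top between 0.026 and 0.034 m and x of weight3_mid in the frame of pan_top between -0.065 and 0.065 m and y of weight3_mid in the frame of pan_top between -0.065 and 0.065 m and z of weight3_mid in the frame of pan_top between 0.026 and 0.034 m and value of joint zero_knob between -0.12 and 0.12 rad and horizontal distance between cover_mid and pan_top below 0.022 m and z of cover_mid in the frame of pan_top between 0.05 and 0.06 m and angle between cover_mid's own z axis and vertical below 0.05 rad and linear speed of each of cover, weight0, weight1, weight2, weight3 below 0.02 m/s); the robot touches nothing.
It fails at once if a weight is tipped over (angle between any of weight0_mid, weight1_mid, weight2_mid, weight3_mid's own z axis and vertical above 0.7 rad).
It fails at once if a weight is dropped or pressed hard on the pan (over 80 N) (contact force between any of weight0, weight1, weight2, weight3 and pan above 80 N).
It fails at once if the cover is tipped over (angle between cover_mid's own z axis and vertical above 0.7 rad).
It fails at once if another thing on the bench is pushed away (over 40 mm) or knocked over (distance of any of reagent, beaker, boat, sample_jar, calculator, spatula, wash_bottle from where it was at the start of the episode above 0.04 m or angle between any of reagent, beaker, boat, sample_jar, calculator, spatula, wash_bottle's own z axis and vertical above 0.6 rad).
Of weight0, weight1, weight2, weight3 only 2 to 4 are there at a start; the rules pass over those that are not, and their reading is None.
At some moment in a run one of cover may be knocked a few centimetres aside while the robot is not near it.
It also fails if it takes over 210 s, if anything falls off the work surface, if the arm or the gripper's body presses on something with over 40 N, if the wrist force passes 120 N, or if a joint passes its speed limit or range.

## Working session

There is one attempt and no reset: what is moved stays moved. The work goes in short steps, Python scripts to look and compute and a tool call to move; the robot and the scene stay as the last step left them, time stands still between calls to the robot, and variables do not carry over. Pictures are saved under pics/ and viewed, and the job is handed in when it is done.

Besides the shell and the picture viewer there is one more tool, called after "Emit:" by a JSON object that holds its "name" and its "arguments", one argument or row to a line. drive_tool: Moves the arm, as the interface text tells. Its arguments: {"type":"object","properties":{"increments":{"type":"array","items":{"type":"number"}},"jaw":{"type":"number"},"squeeze":{"type":"number"}},"required":["increments"]}

```bash
ls; mkdir -p pics; cat > h.py <<'E'
import numpy as np, cv2
from plant import ctrl
def grab(n,fn=None):
    s=ctrl.read_state(); d=ctrl.get_image(n)
    if n=="wrist":
        T=np.eye(4);T[:3,:3]=np.array(s["ee_rot"]);T[:3,3]=s["tool_pos"]
        d["W"]=T@np.array(d["T_tool_cam"])
    else: d["W"]=np.array(d["world_from_camera"])
    if fn: cv2.imwrite("pics/"+fn+".png",cv2.cvtColor(np.asarray(d["frame"]),cv2.COLOR_RGB2BGR))
    return d
def rays(d,uv):
    K=np.array(d["intrinsics"]);uv=np.atleast_2d(np.asarray(uv,float))
    p=cv2.undistortPoints(uv.reshape(-1,1,2),K,np.array([d["k1"],0,0,0.])).reshape(-1,2)
    return d["W"][:3,3],np.c_[p[:,0],-p[:,1],-np.ones(len(p))]@d["W"][:3,:3].T
def onz(d,uv,z):
    o,r=rays(d,uv); return o+r*((z-o[2])/r[:,2])[:,None]
def dep(d,uv):
    o,r=rays(d,uv); uv=np.atleast_2d(uv).astype(int)
    return o+r*d["depth"][uv[:,1],uv[:,0]][:,None]
def tri(d1,u1,d2,u2):
    o1,r1=rays(d1,u1);o2,r2=rays(d2,u2);r1=r1[0]/np.linalg.norm(r1);r2=r2[0]/np.linalg.norm(r2)
    t=np.linalg.lstsq(np.c_[r1,-r2],o2-o1,rcond=None)[0]
    a=o1+t[0]*r1;b=o2+t[1]*r2
    return (a+b)/2,np.linalg.norm(a-b)
def st():
    s=ctrl.read_state();print("t",round(s["clock"],2),"tcp",np.round(s["tool_pos"],1),"w",round(s["width"],1),"F",np.round(s["force"],1));print(np.round(s["ee_rot"],3).tolist(),np.round(s["qpos"],1))
    return s
E
python3 - <<'E'
from h import *
st()
for n in("scene","top","wrist"):
    d=grab(n,n+"0");print(n,np.round(d["W"],2).tolist(),d["k1"],np.round(d["intrinsics"],1).tolist())
E
```

```text
pics
t 0.0 tcp [ 160.4 -551.6  223.6] w 94.2 F [ 0.3  0.1 -0.3]
[[0.96, 0.279, -0.0], [0.279, -0.96, 0.002], [0.0, -0.002, -1.0]] [-80.7  15.8  86.3  -0.   78.   -6.9]
scene [[-0.88, -0.41, 0.26, 837.84], [0.48, -0.74, 0.47, 602.03], [0.0, 0.54, 0.84, 1020.26], [0.0, 0.0, 0.0, 1.0]] -0.11023189400212766 [[427.7, 0.0, 314.2], [0.0, 427.7, 193.5], [0.0, 0.0, 1.0]]
top [[-0.02, 1.0, -0.08, 435.43], [-1.0, -0.02, -0.01, 96.18], [-0.02, 0.08, 1.0, 1575.36], [0.0, 0.0, 0.0, 1.0]] -0.0918432380760211 [[521.0, 0.0, 322.2], [0.0, 521.0, 206.6], [0.0, 0.0, 1.0]]
wrist [[0.28, 0.92, 0.27, 240.73], [-0.96, 0.27, 0.08, -528.63], [-0.0, -0.29, 0.96, 383.62], [0.0, 0.0, 0.0, 1.0]] -0.037883374169209325 [[316.1, 0.0, 319.9], [0.0, 316.1, 200.0], [0.0, 0.0, 1.0]]
```

View pics/scene0.png

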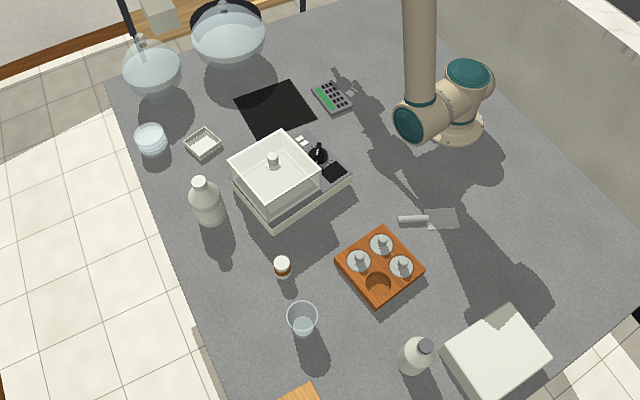

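View pics/top0.png

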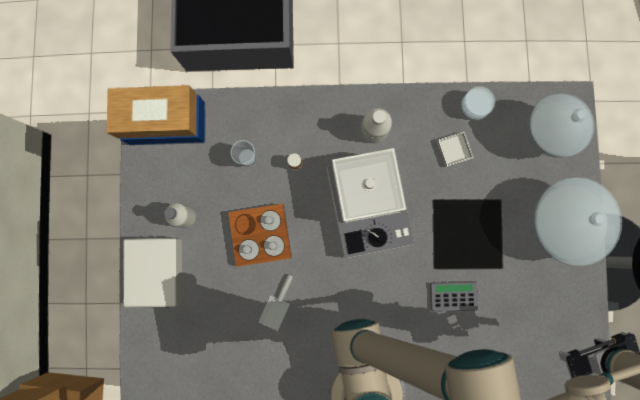

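View pics/wrist0.png

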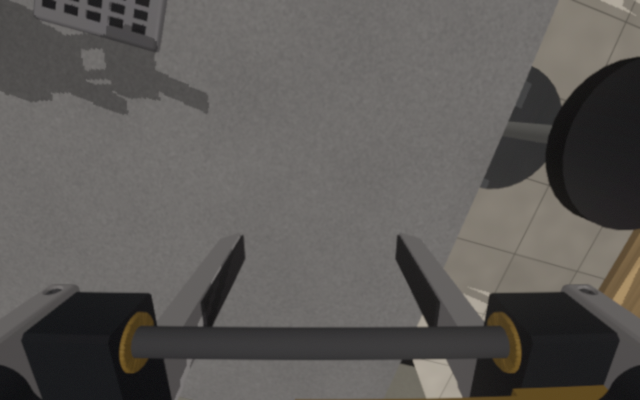

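The scene view shows the cover on the balance with its knob at (273,160), the zero knob at (317,153), the mat at (275,108), and the case with three weights at (358,260), (381,242) and (401,265). In the top view the cover knob is at (369,184), the mat at (468,234), the zero knob at (376,237), and the weights at (270,219), (273,245) and (248,249).

```bash
python3 - <<'E'
import cv2,numpy as np
t=cv2.imread("pics/top0.png");s=cv2.imread("pics/scene0.png")
cv2.imwrite("pics/c1.png",cv2.resize(t[140:265,320:420],None,fx=6,fy=4.8*1.0 if 0 else 6,interpolation=cv2.INTER_CUBIC)[:600*2][0:750][:, :][0:600])
cv2.imwrite("pics/c1b.png",cv2.resize(t[205:265,330:420],None,fx=8,fy=8,interpolation=cv2.INTER_CUBIC))
cv2.imwrite("pics/c2.png",cv2.resize(s[120:235,220:360],None,fx=5,fy=5,interpolation=cv2.INTER_CUBIC))
cv2.imwrite("pics/c3.png",np.hstack([cv2.resize(t[200:270,220:300],None,fx=5,fy=5),cv2.resize(s[222:312,330:430],None,fx=4,fy=3.8888,interpolation=cv2.INTER_CUBIC)]))
E
```

```text
(no output)
```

View pics/c1.png

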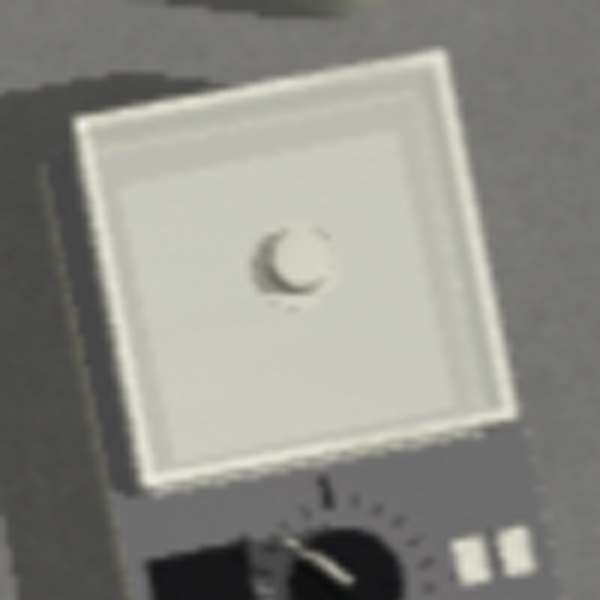

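View pics/c1b.png

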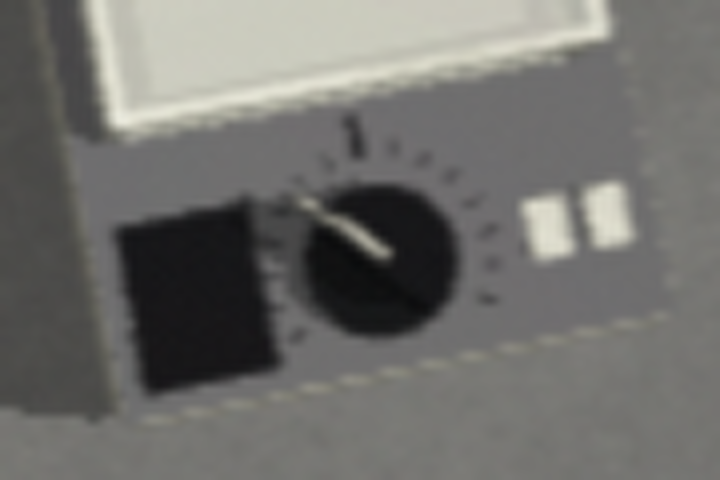

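View pics/c2.png

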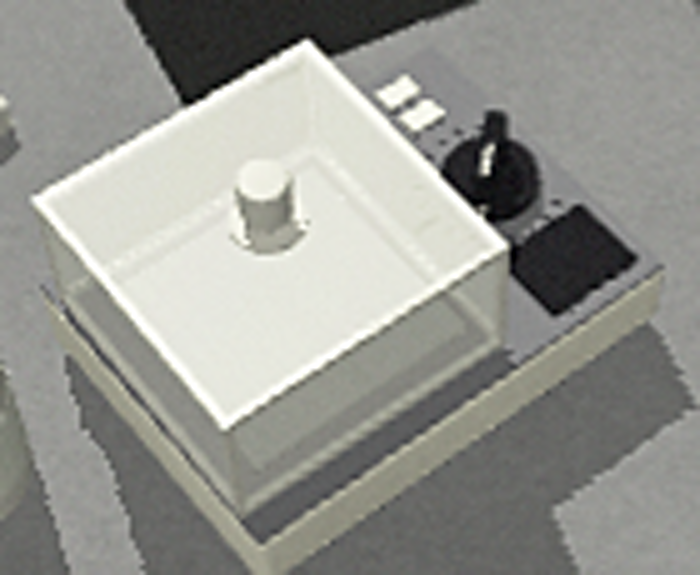

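View pics/c3.png

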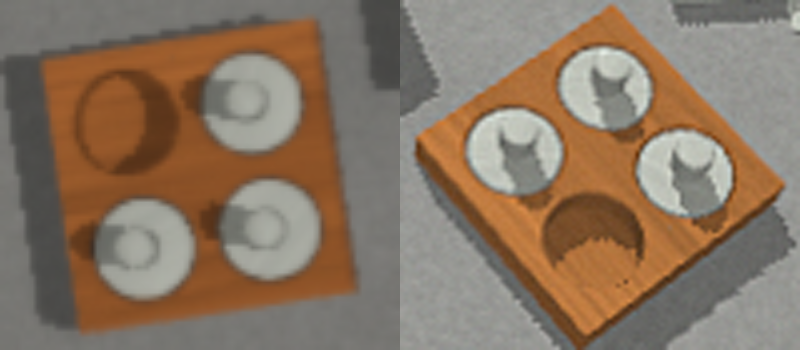

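```bash
python3 - <<'E'
from h import *
T=grab("top");S=grab("scene")
c1=lambda x,y:(320+(x+.5)/6-.5,140+(y+.5)/6-.5)
c1b=lambda x,y:(330+(x+.5)/8-.5,205+(y+.5)/8-.5)
c2=lambda x,y:(220+(x+.5)/5-.5,120+(y+.5)/5-.5)
ct=np.array([c1(75,118),c1(447,50),c1(518,415),c1(147,485)])
cs=np.array([c2(228,425),c2(35,200),c2(308,40),c2(508,243)])
P=[]
# corner order top: upper-left(x+,y+), upper-right(x+,y-), lower right(x-,y-), lower left. scene: bottom=(?)
for i in range(4):
    best=[(tri(T,ct[i],S,cs[j])) for j in range(4)]
    P.append(min(best,key=lambda b:b[1]));print("cov corner",np.round(P[-1][0],1),round(P[-1][1],1))
c=np.mean([p[0] for p in P],0);print("cover centre",c)
Pz=onz(T,ct,150);print(np.round(Pz,1).tolist(),Pz.mean(0))
for i in range(4):
    e=Pz[(i+1)%4]-Pz[i];print("edge",np.linalg.norm(e),np.degrees(np.arctan2(e[1],e[0])))
print("cknob",tri(T,c1(300,258),S,c2(265,172)))
print("cknob dep",dep(T,c1(300,258)),dep(S,c2(265,172)))
# zero knob
print("skirt centre",onz(T,c1b(380,260),66));
a,b=onz(T,[c1b(298,197),c1b(388,258)],97);print("ptr line",a,b,np.degrees(np.arctan2(*(a-b)[[1,0]])))
a,b=onz(T,[c1b(350,118),c1b(358,155)],60);print("zero mark",a,b,np.degrees(np.arctan2(*(a-b)[[1,0]])))
hs=cv2.cvtColor(T["frame"],cv2.COLOR_RGB2HSV);ss=cv2.cvtColor(S["frame"],cv2.COLOR_RGB2HSV)
# mat
g=T["frame"].max(2);m=((g<30).astype(np.uint8));m[:,:425]=0;m[:190]=0;m[280:]=0;m[:,515:]=0
k=cv2.minAreaRect(np.argwhere(m)[:,::-1].astype(np.float32));print(k)
bx=onz(T,cv2.boxPoints(k),3);print("mat",bx.mean(0),np.linalg.norm(np.diff(bx,axis=0),axis=1),np.round(bx,1).tolist())
# case
o=((hs[...,0]<18)&(hs[...,1]>140)).astype(np.uint8);o[:,:210]=0;o[:,310:]=0;o[:195]=0;o[280:]=0
k=cv2.minAreaRect(np.argwhere(o)[:,::-1].astype(np.float32));print(k)
bx=onz(T,cv2.boxPoints(k),32);print("case",bx.mean(0),np.linalg.norm(np.diff(bx,axis=0),axis=1),np.round(bx,1).tolist())
t3=lambda x,y:(220+(x+.5)/5-.5,200+(y+.5)/5-.5)
s3=lambda x,y:(330+(x-400+.5)/4-.5,222+(y+.5)/3.8888-.5)
for n,u,v in(("A",t3(248,98),s3(515,135)),("B",t3(268,226),s3(608,72)),("C",t3(138,246),s3(690,155))):
    print(n,tri(T,u,S,v),onz(T,u,66),dep(T,u))
for n,u,v in(("A",t3(252,103),s3(515,150)),("B",t3(270,229),s3(606,87)),("C",t3(144,248),s3(685,172))):
    print(n,"disc",onz(T,u,32),onz(S,v,32),tri(T,u,S,v))
E
```

```text
cov corner [684.4  87.5 149. ] 1.2
cov corner [713.1 -85.8 144. ] 1.6
cov corner [ 542.5 -112.4  146.8] 1.4
cov corner [514.5  58.2 147.9] 0.5
cover centre [613.62824055 -13.12957087 146.93420104]
[[684.7, 87.2, 150.0], [712.7, -85.5, 150.0], [542.8, -112.3, 150.0], [514.6, 58.1, 150.0]] [613.71567243 -13.10806198 150.        ]
edge 174.8907091411808 -80.79936802269614
edge 171.96228279850249 -171.0269376360733
edge 172.76292200114955 99.41384450547577
edge 172.60987747458344 9.680612859042412
cknob (array([612.54668978, -11.70424884, 187.96190592]), np.float64(0.12874729525107553))
cknob dep [[612.84146046 -11.88410001 185.21557563]] [[612.27315487 -12.63104573 186.75926128]]
skirt centre [[468.93611789 -38.29472455  66.        ]]
ptr line [491.20116466  -7.10297775  97.        ] [468.89175828 -38.38637215  97.        ] 54.50585380591759
zero mark [520.91481095 -29.39657473  60.        ] [507.38010715 -31.92235477  60.        ] 10.570668048871447
((467.5, 233.5), (67.0, 67.0), 90.0)
mat [ 475.08275716 -318.87362334    3.        ] [205.86020104 203.26876463 203.93647001] [[578.6, -22
[... 704 characters left out ...]
rray([443.15162949, 340.57391547,  52.90990847]), np.float64(0.7056693313938965)) [[442.83413688 338.71910561  66.        ]] [[442.82669737 338.47543565  67.51641934]]
A disc [[526.55347638 275.10827047  32.        ]] [[529.14596986 278.01309265  32.        ]] (array([526.99779476, 275.84782419,  25.27647154]), np.float64(0.12379963413346544))
B disc [[451.54801    265.41671254  32.        ]] [[454.28938981 268.27067328  32.        ]] (array([451.67206111, 266.09035919,  25.40320672]), np.float64(0.14818221699682407))
C disc [[441.74928744 340.61326815  32.        ]] [[444.42414661 342.87729361  32.        ]] (array([441.90538948, 341.43084461,  26.02312209]), np.float64(0.3665171182078274))
```

```bash
cat >> h.py <<'E'
def rel(p,yaw=None):
    s=ctrl.read_state();R=np.array(s["ee_rot"]);d=R.T@(np.array(p,float)-s["tool_pos"])
    cur=np.degrees(np.arctan2(R[1,0],R[0,0]))
    # turn about tool z (down): + lowers world yaw ; level correction too
    y=np.radians(cur if yaw is None else yaw);Rt=np.array([[np.cos(y),np.sin(y),0],[np.sin(y),-np.cos(y),0],[0,0,-1.]])
    rv=np.degrees(cv2.Rodrigues(R.T@Rt)[0].ravel())
    print("t",round(s["clock"],2),"tcp",np.round(s["tool_pos"],1),"yaw",round(cur,1),"w",round(s["width"],1),"F",np.round(s["force"],1),"-> shift m",np.round(d/1000,4),"turn",np.round(rv,2))
E
python3 -c "
from h import *
rel([613,-12.3,250],16.2)"
```

```text
t 0.25 tcp [ 160.4 -551.9  224.1] yaw 16.2 w 94.4 F [0.  0.1 0.8] -> shift m [ 0.5852 -0.3919 -0.0256] turn [-0.05 -0.01  0.  ]
```

Emit:
{"name": "drive_tool", "arguments": {
  "increments": [0.02,-0.013,-0.026,0,0,0,0.055,-0.037,-0.026,0,0,0,0.095,-0.064,-0.026,0,0,0,0.135,-0.09,-0.026,0,0,0,0.175,-0.117,-0.026,0,0,0,0.215,-0.144,-0.026,0,0,0,0.255,-0.171,-0.026,0,0,0,0.295,-0.198,-0.026,0,0,0,0.33,-0.221,-0.026,0,0,0,0.35,-0.235,-0.026,0,0,0],
  "jaw": -0.3
}}

```text
clock: 1.25
tool_pos: [432.5, -226.2, 250.5]
ee_rot: [[0.96, 0.282, 0.001], [0.282, -0.96, 0.001], [0.001, -0.0, -1.0]]
force: [-0.3, -0.9, 0.4]
width: 61.3
```

```bash
python3 -c "
from h import *
rel([613,-12.3,250],16.2)"
```

```text
t 1.25 tcp [ 432.5 -226.2  250.5] yaw 16.3 w 61.3 F [-0.3 -0.9  0.4] -> shift m [ 0.2334 -0.1544  0.0008] turn [-0.02 -0.06  0.15]
```

Emit:
{"name": "drive_tool", "arguments": {
  "increments": [0.02,-0.013,0,0,0,0,0.05,-0.033,0,0,0,0,0.085,-0.056,0,0,0,0,0.12,-0.079,0,0,0,0,0.155,-0.103,0,0,0,0,0.185,-0.122,0,0,0,0,0.21,-0.139,0,0,0,0,0.225,-0.149,0,0,0,0,0.233,-0.154,0,0,0,0,0.233,-0.154,0,0,0,0]
}}

```text
clock: 2.25
tool_pos: [611.9, -15.7, 250.1]
ee_rot: [[0.96, 0.28, -0.001], [0.28, -0.96, -0.0], [-0.001, 0.0, -1.0]]
force: [-0.3, -0.5, 0.7]
width: 60.9
```

```bash
python3 -c "
from h import *
rel([613,-12.3,175],16.2)
grab('wrist','w1')"
```

```text
t 2.25 tcp [611.9 -15.7 250.1] yaw 16.3 w 60.9 F [-0.3 -0.5  0.7] -> shift m [ 0.002  -0.003   0.0751] turn [0.01 0.04 0.05]
```

View pics/w1.png

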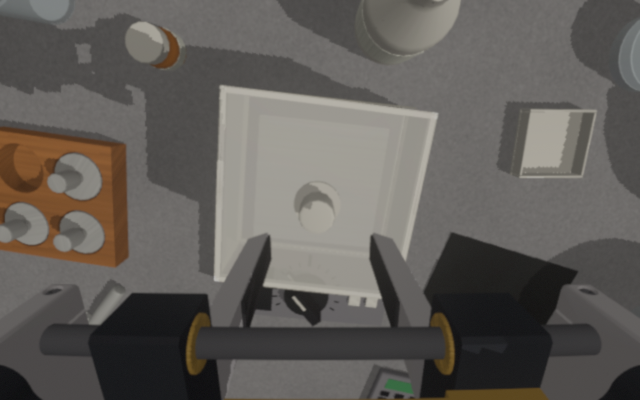

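The cover knob's top is at (317,213), between the open fingers, and the case's weights show at left.

```bash
python3 -c "
from h import *
w=grab('wrist');T=grab('top','t1')
print(onz(w,(317,213),187), onz(w,(64,180),66),onz(w,(66,242),66))
print(onz(w,(297,304),97))
rel([613,-12.3,175],16.2)
"
```

```text
[[617.4445805  -12.51120198 187.        ]] [[534.22601683 265.92337168  66.        ]] [[455.61877477 259.74249431  66.        ]]
[[474.45865803 -28.90215597  97.        ]]
t 2.4 tcp [611.  -17.  250.5] yaw 16.1 w 60.9 F [0.2 0.4 0.1] -> shift m [ 0.0033 -0.004   0.0755] turn [ 0.03  0.05 -0.06]
```

Emit:
{"name": "drive_tool", "arguments": {
  "increments": [0.004,-0.004,0.005,0,0,0,0.004,-0.004,0.015,0,0,0,0.004,-0.004,0.027,0,0,0,0.004,-0.004,0.04,0,0,0,0.004,-0.004,0.052,0,0,0,0.004,-0.004,0.062,0,0,0,0.004,-0.004,0.07,0,0,0,0.004,-0.004,0.074,0,0,0,0.004,-0.004,0.0755,0,0,0,0.004,-0.004,0.0755,0,0,0]
}}

```text
clock: 3.4
tool_pos: [614.6, -11.0, 175.1]
ee_rot: [[0.96, 0.279, 0.0], [0.279, -0.96, -0.0], [0.0, 0.0, -1.0]]
force: [-0.9, 0.7, -0.4]
width: 61.1
```

Emit:
{"name": "drive_tool", "arguments": {
  "increments": [0,0,0,0,0,0,0,0,0,0,0,0,0,0,0,0,0,0,0,0,0,0,0,0,0,0,0,0,0,0,0,0,0,0,0,0,0,0,0,0,0,0,0,0,0,0,0,0,0,0,0,0,0,0,0,0,0,0,0,0],
  "jaw": 1,
  "squeeze": 30
}}

```text
clock: 4.4
tool_pos: [614.7, -11.4, 175.2]
ee_rot: [[0.96, 0.279, 0.001], [0.279, -0.96, -0.001], [0.0, 0.001, -1.0]]
force: [0.9, -3.6, 1.0]
width: 27.3
```

```bash
python3 -c "
from h import *
rel([614,-12.3,255],16.2)
grab('wrist','w2')"
```

```text
t 4.4 tcp [614.7 -11.4 175.2] yaw 16.2 w 27.3 F [ 0.9 -3.6  1. ] -> shift m [-0.0009  0.0007 -0.0798] turn [ 0.05 -0.02  0.  ]
```

View pics/w2.png

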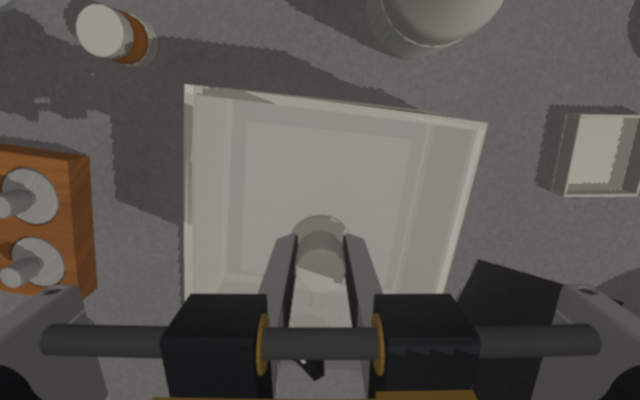

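The fingers hold the knob (27 mm wide) above the cover. Lifting.

Emit:
{"name": "drive_tool", "arguments": {
  "increments": [0,0,-0.003,0,0,0,0,0,-0.01,0,0,0,0,0,-0.02,0,0,0,0,0,-0.032,0,0,0,0,0,-0.044,0,0,0,0,0,-0.056,0,0,0,0,0,-0.067,0,0,0,0,0,-0.075,0,0,0,0,0,-0.08,0,0,0,0,0,-0.08,0,0,0]
}}

```text
clock: 5.45
tool_pos: [614.8, -11.1, 255.8]
ee_rot: [[0.96, 0.279, 0.001], [0.279, -0.96, -0.0], [0.001, 0.001, -1.0]]
force: [0.7, 0.2, -4.9]
width: 27.1
```

```bash
python3 -c "
from h import *
rel([476,-318,255],8)
grab('scene','s2')"
```

```text
t 5.45 tcp [614.8 -11.1 255.8] yaw 16.2 w 27.1 F [ 0.7  0.2 -4.9] -> shift m [-0.219   0.256   0.0007] turn [ 0.03 -0.08  8.2 ]
```

View pics/s2.png

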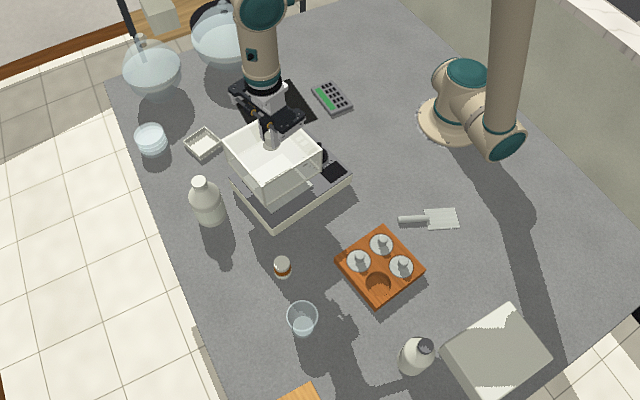

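Emit:
{"name": "drive_tool", "arguments": {
  "increments": [-0.006,0.008,0,0,0,0,-0.02,0.023,0,0,0,0,-0.041,0.048,0,0,0,0,-0.066,0.077,0,0,0,0,-0.092,0.108,0,0,0,0,-0.118,0.138,0,0,0,0,-0.143,0.167,0,0,0,0,-0.168,0.196,0,0,0,0,-0.19,0.222,0,0,0,0,-0.205,0.24,0,0,0,0]
}}

```text
clock: 6.5
tool_pos: [482.4, -301.2, 254.3]
ee_rot: [[0.961, 0.277, -0.002], [0.277, -0.961, -0.001], [-0.002, 0.0, -1.0]]
force: [-0.2, -0.7, -4.2]
width: 27.5
```

Emit:
{"name": "drive_tool", "arguments": {
  "increments": [-0.009,0.01,0.004,0,0,0,-0.014,0.016,0.014,0,0,0,-0.014,0.016,0.028,0,0,0,-0.014,0.016,0.045,0,0,0,-0.014,0.016,0.063,0,0,0,-0.014,0.016,0.08,0,0,0,-0.014,0.016,0.096,0,0,0,-0.014,0.016,0.109,0,0,0,-0.014,0.016,0.117,0,0,0,-0.014,0.016,0.12,0,0,0]
}}

```text
clock: 7.5
tool_pos: [475.3, -317.2, 133.8]
ee_rot: [[0.96, 0.28, -0.001], [0.28, -0.96, 0.001], [-0.001, -0.002, -1.0]]
force: [-1.0, 0.7, -4.2]
width: 27.7
```

```bash
python3 -c "
from h import *
rel([476,-318,118.2],16.2)
grab('top','t2')"
```

```text
t 7.5 tcp [ 475.3 -317.2  133.8] yaw 16.2 w 27.7 F [-1.   0.7 -4.2] -> shift m [0.0004 0.001  0.0156] turn [-0.1   0.06  0.03]
```

View pics/t2.png

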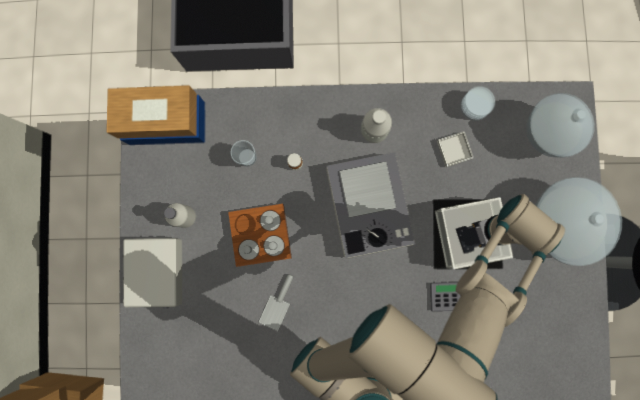

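The cover hangs over the mat (around (475,232)), and the pan at (368,188) is now uncovered.

Emit:
{"name": "drive_tool", "arguments": {
  "increments": [0,0,0.002,0,0,0,0,0,0.004,0,0,0,0,0,0.006,0,0,0,0,0,0.008,0,0,0,0,0,0.01,0,0,0,0,0,0.012,0,0,0,0,0,0.0135,0,0,0,0,0,0.015,0,0,0,0,0,0.016,0,0,0,0,0,0.016,0,0,0]
}}

```text
clock: 8.55
tool_pos: [475.5, -317.9, 118.8]
ee_rot: [[0.96, 0.279, -0.0], [0.279, -0.96, 0.0], [-0.0, -0.0, -1.0]]
force: [0.4, -0.1, -5.5]
width: 27.5
```

Emit:
{"name": "drive_tool", "arguments": {
  "increments": [0,0,0,0,0,0,0,0,0,0,0,0,0,0,0,0,0,0,0,0,0,0,0,0,0,0,0,0,0,0,0,0,0,0,0,0,0,0,0,0,0,0,0,0,-0.005,0,0,0,0,0,-0.02,0,0,0,0,0,-0.045,0,0,0],
  "jaw": -0.3
}}

```text
clock: 9.55
tool_pos: [474.7, -317.2, 163.2]
ee_rot: [[0.96, 0.279, -0.003], [0.279, -0.96, 0.002], [-0.002, -0.003, -1.0]]
force: [-0.2, -0.1, -0.4]
width: 61.3
```

```bash
python3 -c "
from h import *
rel([469,-38.3,200],54)
d=grab('wrist','w3');T=grab('top','t3')
cv2.imwrite('pics/t3c.png',cv2.resize(cv2.cvtColor(T['frame'],cv2.COLOR_RGB2BGR)[150:265,320:420],None,fx=5,fy=5,interpolation=cv2.INTER_CUBIC))"
```

```text
t 9.55 tcp [ 474.7 -317.2  163.2] yaw 16.2 w 61.3 F [-0.2 -0.1 -0.4] -> shift m [ 0.0723 -0.2695 -0.0361] turn [ -0.21   0.06 -37.8 ]
```

View pics/w3.png

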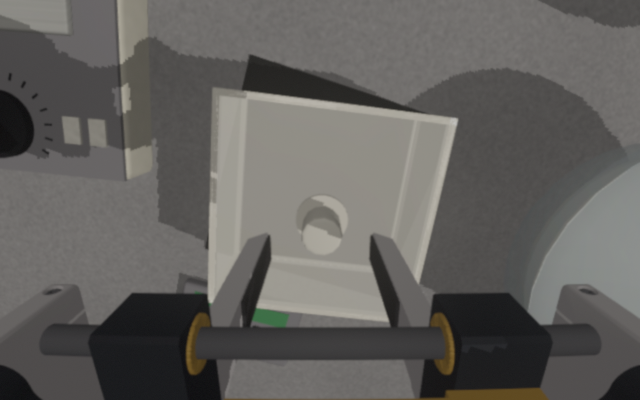

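View pics/t3c.png

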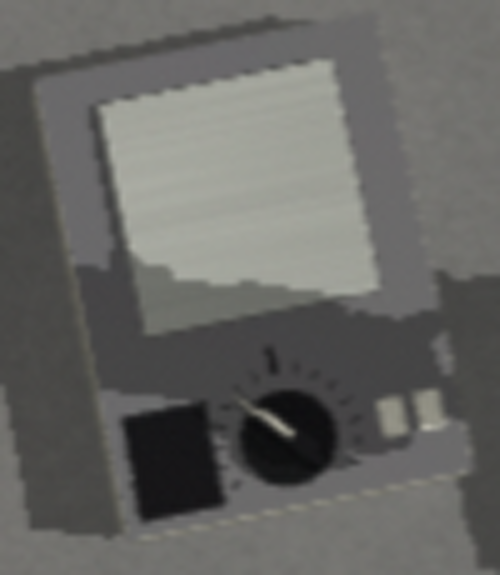

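The cover stands flat on the mat with the fingers clear. The crop shows the pan bare and the pointer at about +45° from the mark. Next is the zero knob.

Emit:
{"name": "drive_tool", "arguments": {
  "increments": [0.003,-0.01,-0.012,0,0,-2,0.01,-0.035,-0.024,0,0,-6,0.018,-0.067,-0.036,0,0,-11,0.027,-0.101,-0.037,0,0,-16,0.036,-0.135,-0.037,0,0,-21,0.045,-0.168,-0.037,0,0,-26,0.054,-0.201,-0.037,0,0,-31,0.063,-0.235,-0.037,0,0,-35,0.069,-0.258,-0.037,0,0,-37,0.072,-0.269,-0.037,0,0,-38]
}}

```text
clock: 10.65
tool_pos: [468.4, -37.0, 200.6]
ee_rot: [[0.581, 0.814, -0.002], [0.814, -0.581, 0.001], [-0.0, -0.002, -1.0]]
force: [-0.2, 0.5, -0.1]
width: 60.8
```

```bash
python3 -c "
from h import *
T=grab('top');
c=lambda x,y:(320+(x+.5)/5-.5,150+(y+.5)/5-.5)
P=onz(T,[c(100,105),c(335,60),c(380,290),c(145,335)],68);print(P.mean(0))
for i in range(4):
    e=P[(i+1)%4]-P[i];print(np.linalg.norm(e),np.degrees(np.arctan2(e[1],e[0])))
w=grab('wrist','w4')
rel([469,-38.3,84],54)
"
```

```text
[609.12461781 -14.72929666  68.        ]
140.05841655381178 -80.33961392988313
137.231849628227 -170.8543987712473
138.95755716385116 99.57614336003637
137.02206322804 9.60520719065462
t 10.75 tcp [469.  -38.2 200.8] yaw 54.4 w 60.7 F [ 0.9 -0.7 -0. ] -> shift m [-1.000e-04  1.000e-04  1.168e-01] turn [-0.04  0.02  0.37]
```

View pics/w4.png

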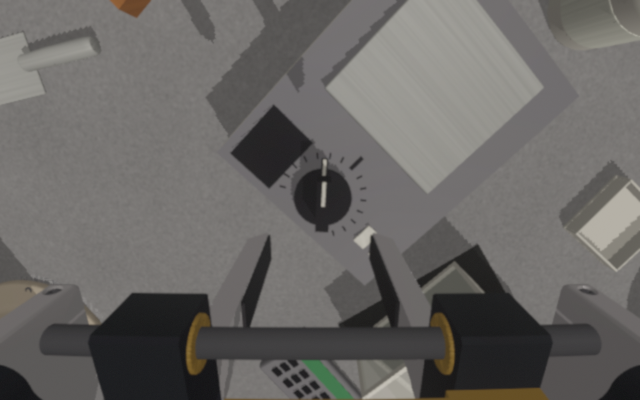

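The pointer's white line runs from (324,160) to (323,207), parallel to the tool's x and centred between the jaws. Lowering to the grip.

Emit:
{"name": "drive_tool", "arguments": {
  "increments": [0,0,0.006,0,0,0,0,0,0.02,0,0,0,0,0,0.038,0,0,0,0,0,0.057,0,0,0,0,0,0.075,0,0,0,0,0,0.091,0,0,0,0,0,0.103,0,0,0,0,0,0.109,0,0,0,0,0,0.111,0,0,0,0,0,0.111,0,0,0]
}}

```text
clock: 11.75
tool_pos: [469.8, -40.1, 89.8]
ee_rot: [[0.586, 0.811, -0.0], [0.811, -0.586, -0.0], [-0.0, -0.0, -1.0]]
force: [0.8, 0.7, 0.5]
width: 61.4
```

Emit:
{"name": "drive_tool", "arguments": {
  "increments": [0,0,0,0,0,0,0,0,0,0,0,0,0,0,0,0,0,0,0,0,0,0,0,0,0,0,0,0,0,0,0,0,0,0,0,0,0,0,0,0,0,0,0,0,0,0,0,0,0,0,0,0,0,0,0,0,0,0,0,0],
  "jaw": 1,
  "squeeze": 15
}}

```text
clock: 12.75
tool_pos: [469.2, -39.2, 90.0]
ee_rot: [[0.585, 0.811, -0.001], [0.811, -0.585, 0.001], [-0.0, -0.001, -1.0]]
force: [-1.8, 1.5, 3.1]
width: 11.7
```

```bash
python3 -c "
from h import *
rel([469,-38.3,90],9.5)
w=grab('wrist','w5')
"
```

```text
t 12.75 tcp [469.2 -39.2  90. ] yaw 54.2 w 11.7 F [-1.8  1.5  3.1] -> shift m [ 0.0006 -0.0007 -0.    ] turn [-5.000e-02  3.000e-02  4.469e+01]
```

View pics/w5.png

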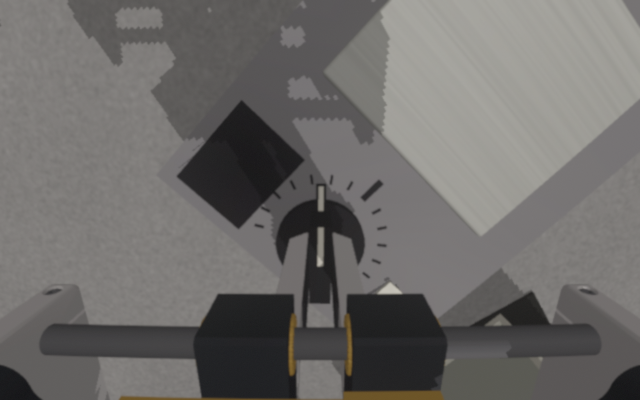

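The bar is gripped (12 mm wide, pointer along the tool's x). The zero mark at (372,190) is clockwise of it. Turning.

Emit:
{"name": "drive_tool", "arguments": {
  "increments": [0,0,0,0,0,3,0,0,0,0,0,8,0,0,0,0,0,14,0,0,0,0,0,20,0,0,0,0,0,26,0,0,0,0,0,32,0,0,0,0,0,38,0,0,0,0,0,42,0,0,0,0,0,44.5,0,0,0,0,0,44.5]
}}

```text
clock: 13.8
tool_pos: [469.0, -39.1, 90.0]
ee_rot: [[0.986, 0.169, -0.001], [0.169, -0.986, 0.001], [-0.001, -0.001, -1.0]]
force: [-3.4, 3.1, 4.0]
width: 11.8
```

```bash
python3 -c "
from h import *
rel([469,-38.3,90],9.5)
w=grab('wrist','w6')
"
```

```text
t 13.8 tcp [469.  -39.1  90. ] yaw 9.7 w 11.8 F [-3.4  3.1  4. ] -> shift m [ 0.0001 -0.0008 -0.    ] turn [-0.06  0.06  0.2 ]
```

View pics/w6.png

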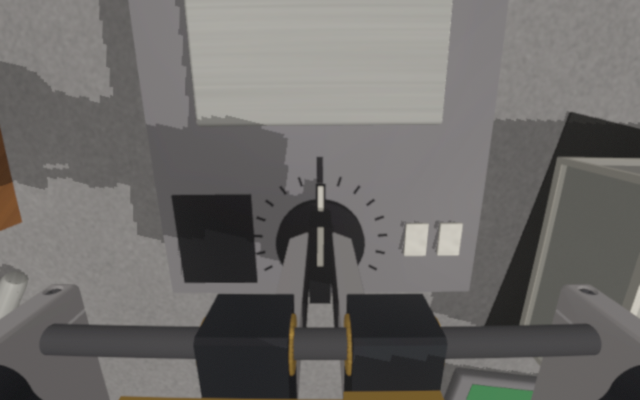

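The pointer nose (320,197) and the mark (319,165) line up. Releasing and going up.

Emit:
{"name": "drive_tool", "arguments": {
  "increments": [0,0,0,0,0,0,0,0,0,0,0,0,0,0,0,0,0,0,0,0,0,0,0,0,0,0,0,0,0,0,0,0,-0.005,0,0,0,0,0,-0.02,0,0,0,0,0,-0.045,0,0,0,0,0,-0.075,0,0,0,0,0,-0.11,0,0,0],
  "jaw": -0.1
}}

```text
clock: 14.85
tool_pos: [469.0, -39.4, 200.8]
ee_rot: [[0.986, 0.169, -0.001], [0.169, -0.986, 0.0], [-0.001, -0.0, -1.0]]
force: [0.1, -0.6, -0.1]
width: 51.7
```

```bash
python3 -c "
from h import *
rel([527.3,275.5,190],53)
w=grab('wrist','w7')
"
```

```text
t 14.85 tcp [469.  -39.4 200.8] yaw 9.7 w 51.7 F [ 0.1 -0.6 -0.1] -> shift m [ 0.1106 -0.3006  0.0107] turn [ -0.05   0.07 -43.29]
```

View pics/w7.png

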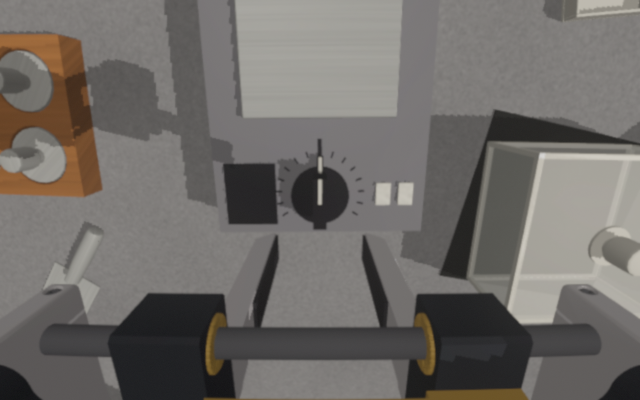

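Pointer on the mark, knob released. Next weight A.

Emit:
{"name": "drive_tool", "arguments": {
  "increments": [0.005,-0.013,0,0,0,0,0.017,-0.045,0.004,0,0,0,0.031,-0.085,0.01,0,0,0,0.046,-0.126,0.016,0,0,0,0.062,-0.168,0.022,0,0,0,0.077,-0.21,0.028,0,0,0,0.092,-0.25,0.034,0,0,0,0.103,-0.28,0.038,0,0,0,0.109,-0.296,0.04,0,0,0,0.1105,-0.3005,0.04,0,0,0]
}}

```text
clock: 15.9
tool_pos: [527.0, 276.9, 158.3]
ee_rot: [[0.985, 0.171, -0.003], [0.171, -0.985, -0.001], [-0.003, 0.001, -1.0]]
force: [-0.7, -1.5, -0.2]
width: 52.0
```

```bash
python3 -c "
from h import *
rel([527.3,275.5,55],9.7)
w=grab('wrist','w8')
"
```

```text
t 15.9 tcp [527.  276.9 158.3] yaw 9.8 w 52.0 F [-0.7 -1.5 -0.2] -> shift m [0.0004 0.0014 0.1033] turn [0.03 0.16 0.14]
```

View pics/w8.png

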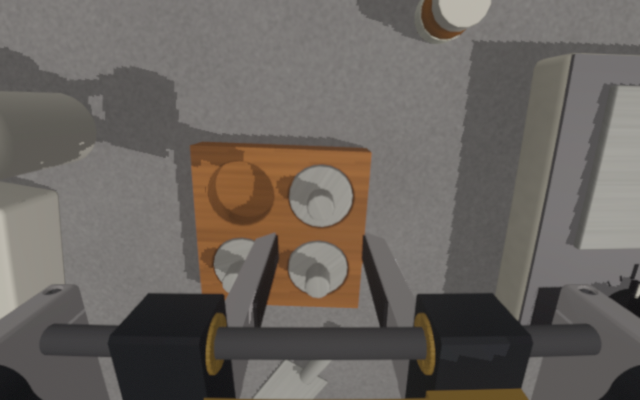

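Weight A: disc centre (321,196), knob top (320,206). B: disc (318,269), knob (317,285).

```bash
python3 -c "
from h import *
w=grab('wrist')
print(onz(w,[(320,205),(317,284)],66),onz(w,[(321,196),(318,269),(240,263)],32))
rel([527.3,275.5,55],9.7)
"
```

```text
[[530.98339548 276.84656687  66.        ]
 [456.2651294  266.69593559  66.        ]] [[529.28333077 275.57412507  32.        ]
 [452.86099429 265.3776188   32.        ]
 [445.96509856 344.19105502  32.        ]]
t 16.0 tcp [527.4 275.1 159.2] yaw 9.7 w 51.4 F [-0.5 -0.1  0.1] -> shift m [ 0.0002 -0.0005  0.1042] turn [0.06 0.09 0.05]
```

Emit:
{"name": "drive_tool", "arguments": {
  "increments": [0.001,-0.0005,0.005,0,0,0,0.001,-0.0005,0.018,0,0,0,0.001,-0.0005,0.035,0,0,0,0.001,-0.0005,0.053,0,0,0,0.001,-0.0005,0.07,0,0,0,0.001,-0.0005,0.085,0,0,0,0.001,-0.0005,0.096,0,0,0,0.001,-0.0005,0.102,0,0,0,0.001,-0.0005,0.104,0,0,0,0.001,-0.0005,0.104,0,0,0]
}}

```text
clock: 17.0
tool_pos: [529.0, 275.8, 56.0]
ee_rot: [[0.986, 0.168, 0.0], [0.168, -0.986, -0.0], [0.0, 0.0, -1.0]]
force: [0.1, -0.0, 0.1]
width: 51.6
```

Emit:
{"name": "drive_tool", "arguments": {
  "increments": [0,0,0,0,0,0,0,0,0,0,0,0,0,0,0,0,0,0,0,0,0,0,0,0,0,0,0,0,0,0,0,0,0,0,0,0,0,0,0,0,0,0,0,0,0,0,0,0,0,0,0,0,0,0,0,0,0,0,0,0],
  "jaw": 1,
  "squeeze": 35
}}

```text
clock: 18.0
tool_pos: [529.0, 276.6, 56.3]
ee_rot: [[0.986, 0.168, 0.001], [0.168, -0.986, 0.001], [0.001, -0.001, -1.0]]
force: [-1.2, 5.0, 4.9]
width: 23.5
```

Emit:
{"name": "drive_tool", "arguments": {
  "increments": [0,0,-0.003,0,0,0,0,0,-0.01,0,0,0,0,0,-0.02,0,0,0,0,0,-0.034,0,0,0,0,0,-0.05,0,0,0,0,0,-0.066,0,0,0,0,0,-0.08,0,0,0,0,0,-0.09,0,0,0,0,0,-0.095,0,0,0,0,0,-0.095,0,0,0]
}}

```text
clock: 19.0
tool_pos: [528.9, 275.5, 151.5]
ee_rot: [[0.986, 0.169, 0.001], [0.169, -0.986, -0.001], [0.0, 0.001, -1.0]]
force: [0.5, -0.0, -5.6]
width: 23.5
```

```bash
python3 -c "
from h import *
a=np.radians(9.5);R=np.array([[np.cos(a),-np.sin(a)],[np.sin(a),np.cos(a)]])
for q in [(36,36),(36,-36),(-36,36),(-36,-36)]: print(q,np.array([609.5,-14.5])+R@q)
rel([639,27,150],9.7)
w=grab('wrist','w9');grab('scene','s9')
"
```

```text
(36, 36) [639.06456784  26.94799547]
(36, -36) [650.94799547 -44.06456784]
(-36, 36) [568.05200453  15.06456784]
(-36, -36) [579.93543216 -55.94799547]
t 19.0 tcp [528.9 275.5 151.5] yaw 9.7 w 23.5 F [ 0.5 -0.  -5.6] -> shift m [0.0666 0.2635 0.0017] turn [ 0.04 -0.03  0.  ]
```

View pics/w9.png

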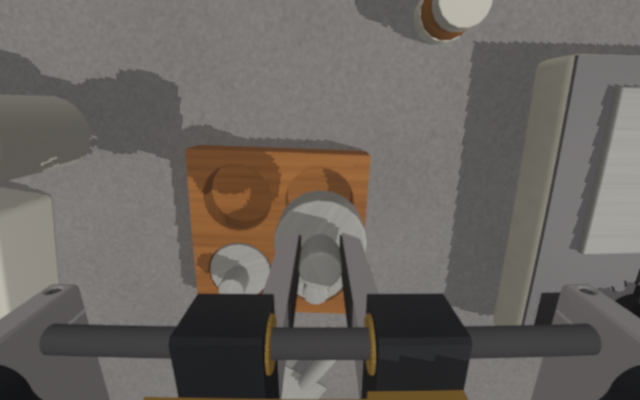

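View pics/s9.png

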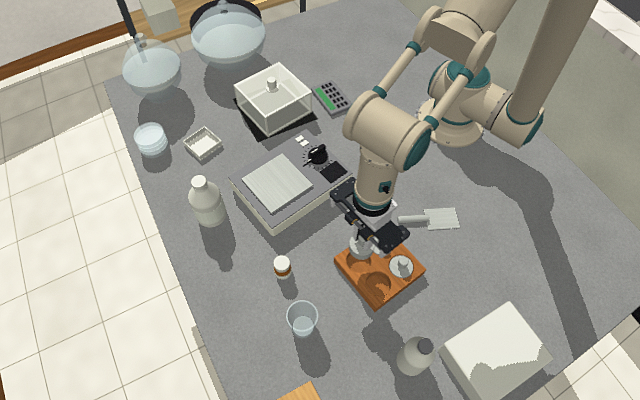

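The weight is held upright (23.5 mm grip), its pocket is empty, and the cover stands on the mat in the scene view at (272,100). Carrying it to the pan.

Emit:
{"name": "drive_tool", "arguments": {
  "increments": [0.002,0.008,0,0,0,0,0.006,0.03,0,0,0,0,0.013,0.066,0,0,0,0,0.022,0.11,0,0,0,0,0.031,0.156,0,0,0,0,0.04,0.202,0,0,0,0,0.049,0.247,0,0,0,0,0.057,0.287,0,0,0,0,0.063,0.317,0,0,0,0,0.066,0.333,0,0,0]
}}

```text
validation failed for argument at $.in...
```

```bash
python3 -c "
from h import *
w=grab('wrist','w10')
rel([651,-44.5,118.5],9.7)
"
```

```text
t 19.15 tcp [528.2 275.5 150.1] yaw 9.7 w 23.2 F [ 0.8 -0.9 -6.5] -> shift m [0.0672 0.3361 0.0317] turn [0.04 0.11 0.  ]
```

View pics/w10.png

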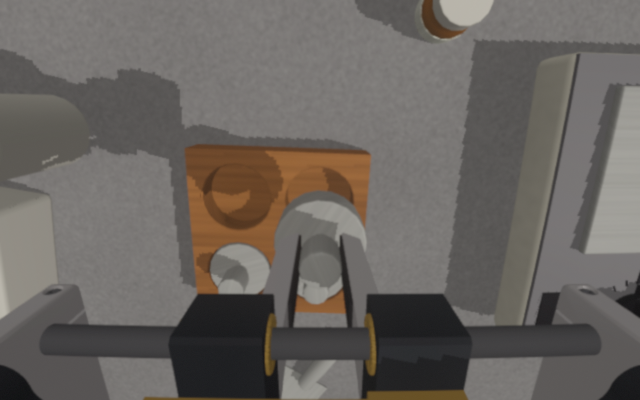

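The last row was one number short and the call was refused; nothing moved. Repeating it.

Emit:
{"name": "drive_tool", "arguments": {
  "increments": [0.002,0.008,0,0,0,0,0.006,0.03,0,0,0,0,0.013,0.066,0,0,0,0,0.022,0.11,0,0,0,0,0.031,0.156,0,0,0,0,0.04,0.202,0,0,0,0,0.049,0.247,0,0,0,0,0.057,0.287,0,0,0,0,0.063,0.317,0,0,0,0,0.066,0.335,0,0,0,0]
}}

```text
clock: 20.15
tool_pos: [651.0, -46.7, 150.1]
ee_rot: [[0.986, 0.166, -0.001], [0.166, -0.986, -0.001], [-0.001, 0.001, -1.0]]
force: [0.7, -0.6, -6.0]
width: 23.1
```

Emit:
{"name": "drive_tool", "arguments": {
  "increments": [0,0,0,0,0,0,0,0,0.004,0,0,0,0,0,0.008,0,0,0,0,0,0.012,0,0,0,0,0,0.015,0,0,0,0,0,0.018,0,0,0,0,0,0.02,0,0,0,0,0,0.022,0,0,0,0,0,0.022,0,0,0,0,0,0.022,0,0,0]
}}

```text
clock: 21.15
tool_pos: [650.4, -43.2, 129.0]
ee_rot: [[0.986, 0.169, 0.0], [0.169, -0.986, -0.0], [0.0, 0.0, -1.0]]
force: [0.0, -0.2, -5.9]
width: 23.4
```

```bash
python3 -c "
from h import *
w=grab('wrist','w11')
rel([651,-44.5,118.5],9.7)
"
```

```text
t 21.2 tcp [650.5 -43.2 129.1] yaw 9.7 w 23.8 F [ 0.1  0.2 -5.9] -> shift m [0.0003 0.0013 0.0106] turn [ 0.01 -0.02 -0.  ]
```

View pics/w11.png

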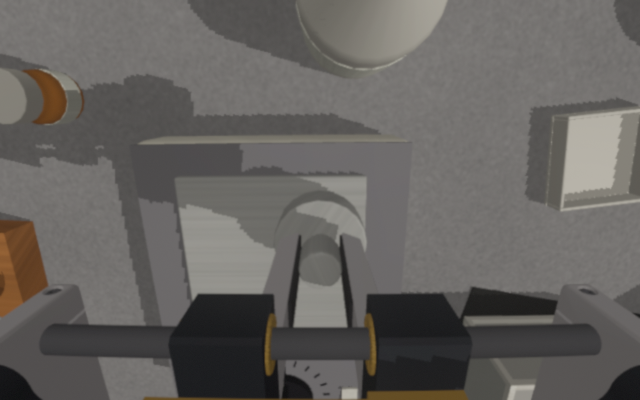

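The weight hangs over the pan's far right corner area (disc centre about (320,240), within the plate). Lowering gently.

Emit:
{"name": "drive_tool", "arguments": {
  "increments": [0,0.001,0.002,0,0,0,0,0.001,0.004,0,0,0,0,0.001,0.0055,0,0,0,0,0.001,0.007,0,0,0,0,0.001,0.008,0,0,0,0,0.001,0.009,0,0,0,0,0.001,0.0095,0,0,0,0,0.001,0.01,0,0,0,0,0.001,0.0105,0,0,0,0,0.001,0.0105,0,0,0]
}}

```text
clock: 22.2
tool_pos: [650.5, -44.1, 118.4]
ee_rot: [[0.986, 0.169, -0.0], [0.169, -0.986, -0.0], [-0.0, 0.0, -1.0]]
force: [0.1, -0.8, -6.4]
width: 23.4
```

Emit:
{"name": "drive_tool", "arguments": {
  "increments": [0,0,0,0,0,0,0,0,0,0,0,0,0,0,0,0,0,0,0,0,0,0,0,0,0,0,0,0,0,0,0,0,0,0,0,0,0,0,-0.01,0,0,0,0,0,-0.03,0,0,0,0,0,-0.055,0,0,0,0,0,-0.07,0,0,0],
  "jaw": -0.1
}}

```text
clock: 23.2
tool_pos: [651.5, -44.3, 191.2]
ee_rot: [[0.986, 0.169, 0.003], [0.169, -0.986, -0.001], [0.003, 0.001, -1.0]]
force: [0.5, -0.2, -0.2]
width: 51.6
```

```bash
python3 -c "
from h import *
w=grab('wrist','w12')
rel([453,265.7,150],9.7)
"
```

```text
t 23.25 tcp [652.7 -44.5 193.5] yaw 9.7 w 51.5 F [1.4 0.1 1.6] -> shift m [-0.1449 -0.3395  0.0416] turn [ 0.15 -0.41  0.01]
```

View pics/w12.png

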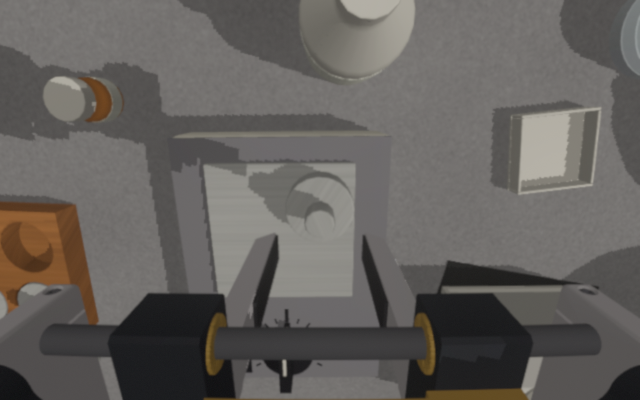

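Weight A stands upright on the pan at (320,206). Now weight B.

Emit:
{"name": "drive_tool", "arguments": {
  "increments": [-0.004,-0.01,0,0,0,0,-0.015,-0.036,0,0,0,0,-0.032,-0.075,0,0,0,0,-0.051,-0.119,0,0,0,0,-0.07,-0.163,0.005,0,0,0,-0.089,-0.207,0.012,0,0,0,-0.108,-0.251,0.02,0,0,0,-0.125,-0.292,0.028,0,0,0,-0.138,-0.323,0.034,0,0,0,-0.144,-0.339,0.036,0,0,0]
}}

```text
clock: 24.25
tool_pos: [447.2, 267.6, 150.7]
ee_rot: [[0.985, 0.171, -0.005], [0.171, -0.985, -0.001], [-0.005, -0.0, -1.0]]
force: [-0.6, 1.1, 0.5]
width: 52.0
```

```bash
python3 -c "
from h import *
w=grab('wrist','w13')
rel([453,265.7,56],9.7)
"
```

```text
t 24.3 tcp [446.7 268.8 150.7] yaw 9.9 w 51.7 F [-1.3  1.1  0.2] -> shift m [0.0062 0.0043 0.0947] turn [-0.09  0.29  0.19]
```

View pics/w13.png

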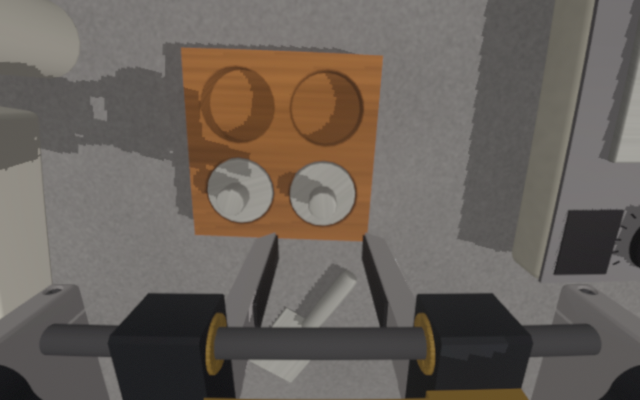

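B's disc is at (323,193), knob (322,204); C at (240,190), knob (232,200). I'll re-read once the arm has settled.

```bash
python3 -c "
from h import *
grab('top');w=grab('wrist')
print(onz(w,[(322,203),(232,200)],66),onz(w,[(323,193),(240,190)],32))
rel([453,265.7,56],9.7)
"
```

```text
[[456.29932559 266.8819111   66.        ]
 [446.21800331 339.21944897  66.        ]] [[455.47720138 265.58887604  32.        ]
 [445.21052356 340.85132226  32.        ]]
t 24.4 tcp [449.8 266.2 151.5] yaw 9.9 w 51.7 F [0.2 0.4 0. ] -> shift m [0.0033 0.0009 0.0955] turn [0.05 0.12 0.16]
```

Emit:
{"name": "drive_tool", "arguments": {
  "increments": [0.003,0.001,0.005,0,0,0,0.003,0.001,0.017,0,0,0,0.003,0.001,0.033,0,0,0,0.003,0.001,0.05,0,0,0,0.003,0.001,0.066,0,0,0,0.003,0.001,0.079,0,0,0,0.003,0.001,0.088,0,0,0,0.003,0.001,0.093,0,0,0,0.003,0.001,0.095,0,0,0,0.003,0.001,0.095,0,0,0]
}}

```text
clock: 25.4
tool_pos: [454.8, 265.1, 57.4]
ee_rot: [[0.986, 0.168, 0.0], [0.168, -0.986, -0.0], [0.0, 0.0, -1.0]]
force: [-0.4, 0.2, 0.8]
width: 51.6
```

Emit:
{"name": "drive_tool", "arguments": {
  "increments": [0,0,0,0,0,0,0,0,0,0,0,0,0,0,0,0,0,0,0,0,0,0,0,0,0,0,0,0,0,0,0,0,0,0,0,0,0,0,0,0,0,0,0,0,0,0,0,0,0,0,0,0,0,0,0,0,0,0,0,0],
  "jaw": 1,
  "squeeze": 35
}}

```text
clock: 26.4
tool_pos: [454.9, 266.0, 57.8]
ee_rot: [[0.986, 0.168, 0.001], [0.168, -0.986, 0.001], [0.001, -0.001, -1.0]]
force: [-1.5, 4.9, 4.7]
width: 23.5
```

Emit:
{"name": "drive_tool", "arguments": {
  "increments": [0,0,-0.003,0,0,0,0,0,-0.01,0,0,0,0,0,-0.02,0,0,0,0,0,-0.034,0,0,0,0,0,-0.05,0,0,0,0,0,-0.066,0,0,0,0,0,-0.08,0,0,0,0,0,-0.09,0,0,0,0,0,-0.095,0,0,0,0,0,-0.095,0,0,0]
}}

```text
clock: 27.4
tool_pos: [454.6, 264.8, 153.0]
ee_rot: [[0.986, 0.169, 0.001], [0.169, -0.986, -0.001], [0.0, 0.001, -1.0]]
force: [0.1, 0.1, -4.4]
width: 23.4
```

```bash
python3 -c "
from h import *
rel([639,27.5,150],9.7)
w=grab('wrist','w14')
"
```

```text
t 27.4 tcp [454.6 264.8 153. ] yaw 9.7 w 23.4 F [ 0.1  0.1 -4.4] -> shift m [0.1418 0.265  0.0032] turn [ 0.05 -0.02  0.01]
```

View pics/w14.png

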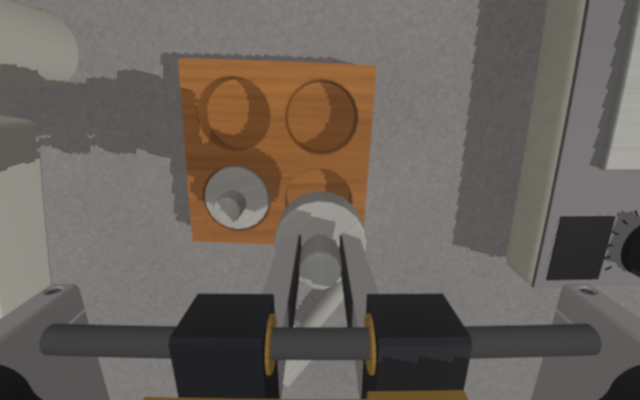

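Weight B is held upright and clear of its pocket. Carrying it to the pan.

Emit:
{"name": "drive_tool", "arguments": {
  "increments": [0.003,0.006,0,0,0,0,0.012,0.022,0,0,0,0,0.028,0.052,0,0,0,0,0.047,0.087,0,0,0,0,0.067,0.124,0,0,0,0,0.087,0.161,0,0,0,0,0.106,0.197,0,0,0,0,0.123,0.229,0,0,0,0,0.135,0.252,0,0,0,0,0.142,0.265,0,0,0,0]
}}

```text
clock: 28.45
tool_pos: [640.2, 25.2, 151.1]
ee_rot: [[0.986, 0.167, -0.001], [0.167, -0.986, -0.001], [-0.002, 0.001, -1.0]]
force: [-0.3, -0.1, -4.6]
width: 23.3
```

Emit:
{"name": "drive_tool", "arguments": {
  "increments": [0,0,0,0,0,0,0,0,0.004,0,0,0,0,0,0.008,0,0,0,0,0,0.012,0,0,0,0,0,0.015,0,0,0,0,0,0.018,0,0,0,0,0,0.02,0,0,0,0,0,0.022,0,0,0,0,0,0.022,0,0,0,0,0,0.022,0,0,0]
}}

```text
clock: 29.45
tool_pos: [639.3, 27.9, 130.5]
ee_rot: [[0.986, 0.168, 0.0], [0.168, -0.986, -0.0], [0.0, 0.0, -1.0]]
force: [-0.1, -0.4, -3.7]
width: 23.6
```

```bash
python3 -c "
from h import *
w=grab('wrist','w15')
rel([639,27.5,119.6],9.7)
"
```

```text
t 29.5 tcp [639.4  27.9 130.6] yaw 9.7 w 23.5 F [ 0.2 -1.4 -4.8] -> shift m [-0.0004  0.0004  0.011 ] turn [ 0.01 -0.02 -0.  ]
```

View pics/w15.png

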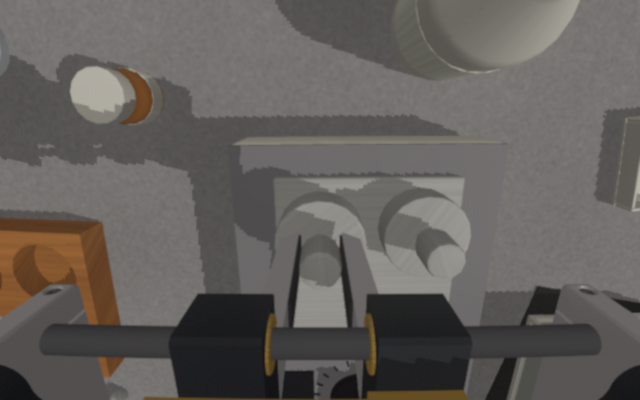

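B hangs beside A, with a gap between the discs (320,240) and (427,235). Lowering and releasing.

Emit:
{"name": "drive_tool", "arguments": {
  "increments": [0,0,0.002,0,0,0,0,0,0.004,0,0,0,0,0,0.006,0,0,0,0,0,0.0075,0,0,0,0,0,0.0085,0,0,0,0,0,0.0095,0,0,0,0,0,0.01,0,0,0,0,0,0.0105,0,0,0,0,0,0.011,0,0,0,0,0,0.011,0,0,0]
}}

```text
clock: 30.5
tool_pos: [639.2, 28.0, 119.9]
ee_rot: [[0.986, 0.169, 0.0], [0.169, -0.986, -0.0], [0.0, 0.0, -1.0]]
force: [-1.3, 0.1, -1.6]
width: 23.5
```

Emit:
{"name": "drive_tool", "arguments": {
  "increments": [0,0,0,0,0,0,0,0,0,0,0,0,0,0,0,0,0,0,0,0,0,0,0,0,0,0,0,0,0,0,0,0,0,0,0,0,0,0,-0.01,0,0,0,0,0,-0.03,0,0,0,0,0,-0.055,0,0,0,0,0,-0.07,0,0,0],
  "jaw": -0.1
}}

```text
clock: 31.5
tool_pos: [640.2, 28.0, 192.2]
ee_rot: [[0.986, 0.169, 0.003], [0.169, -0.986, -0.0], [0.003, 0.001, -1.0]]
force: [0.2, 0.1, -0.4]
width: 51.5
```

```bash
python3 -c "
from h import *
w=grab('wrist','w16')
rel([443.5,340.3,152],9.7)
"
```

```text
t 31.55 tcp [641.4  27.9 194.5] yaw 9.7 w 51.7 F [1.3 0.7 2.2] -> shift m [-0.1427 -0.3414  0.0408] turn [ 0.11 -0.42  0.01]
```

View pics/w16.png

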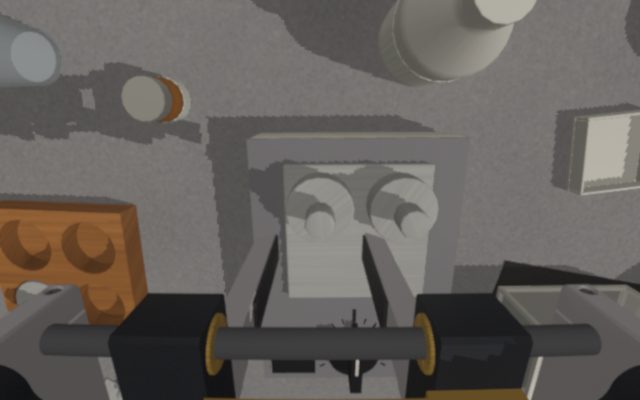

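Both weights stand side by side (320,207) and (402,207). Now C.

Emit:
{"name": "drive_tool", "arguments": {
  "increments": [-0.004,-0.01,0,0,0,0,-0.015,-0.036,0,0,0,0,-0.031,-0.075,0,0,0,0,-0.05,-0.12,0,0,0,0,-0.069,-0.166,0.005,0,0,0,-0.088,-0.212,0.012,0,0,0,-0.107,-0.257,0.02,0,0,0,-0.124,-0.299,0.028,0,0,0,-0.136,-0.328,0.034,0,0,0,-0.141,-0.341,0.036,0,0,0]
}}

```text
clock: 32.55
tool_pos: [439.1, 342.0, 151.8]
ee_rot: [[0.985, 0.172, -0.004], [0.172, -0.985, -0.001], [-0.004, 0.001, -1.0]]
force: [0.2, -0.1, -0.6]
width: 51.7
```

```bash
python3 -c "
from h import *
grab('top');grab('top');w=grab('wrist','w17')
rel([443.5,340.3,57],9.7)
"
```

```text
t 32.7 tcp [442.4 340.2 153. ] yaw 9.8 w 51.4 F [ 0.2  0.5 -0.2] -> shift m [ 0.0012 -0.      0.096 ] turn [0.07 0.03 0.1 ]
```

View pics/w17.png

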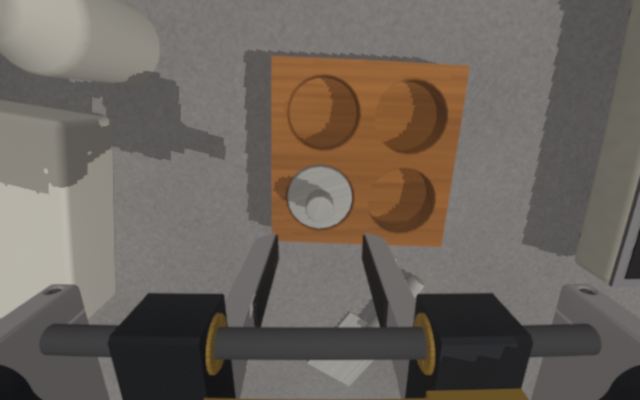

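C's disc is centred at (320,197) and its knob at (320,207), midway between the fingers.

Emit:
{"name": "drive_tool", "arguments": {
  "increments": [0.001,0,0.005,0,0,0,0.001,0,0.017,0,0,0,0.001,0,0.033,0,0,0,0.001,0,0.05,0,0,0,0.001,0,0.066,0,0,0,0.001,0,0.079,0,0,0,0.001,0,0.089,0,0,0,0.001,0,0.094,0,0,0,0.001,0,0.096,0,0,0,0.001,0,0.096,0,0,0]
}}

```text
clock: 33.7
tool_pos: [444.1, 340.4, 57.4]
ee_rot: [[0.986, 0.168, 0.0], [0.168, -0.986, -0.0], [0.0, 0.0, -1.0]]
force: [-0.9, 0.1, -0.3]
width: 51.7
```

Emit:
{"name": "drive_tool", "arguments": {
  "increments": [0,0,0,0,0,0,0,0,0,0,0,0,0,0,0,0,0,0,0,0,0,0,0,0,0,0,0,0,0,0,0,0,0,0,0,0,0,0,0,0,0,0,0,0,0,0,0,0,0,0,0,0,0,0,0,0,0,0,0,0],
  "jaw": 1,
  "squeeze": 35
}}

```text
clock: 34.7
tool_pos: [444.0, 341.3, 57.8]
ee_rot: [[0.986, 0.168, 0.001], [0.168, -0.986, 0.002], [0.001, -0.001, -1.0]]
force: [-1.6, 5.4, 3.7]
width: 23.6
```

Emit:
{"name": "drive_tool", "arguments": {
  "increments": [0,0,-0.003,0,0,0,0,0,-0.01,0,0,0,0,0,-0.02,0,0,0,0,0,-0.034,0,0,0,0,0,-0.05,0,0,0,0,0,-0.066,0,0,0,0,0,-0.08,0,0,0,0,0,-0.09,0,0,0,0,0,-0.095,0,0,0,0,0,-0.095,0,0,0]
}}

```text
clock: 35.7
tool_pos: [443.7, 339.9, 152.6]
ee_rot: [[0.986, 0.169, 0.0], [0.169, -0.986, -0.001], [-0.0, 0.001, -1.0]]
force: [-0.5, -1.3, -4.4]
width: 23.0
```

```bash
python3 -c "
from h import *
rel([568,15.3,152],9.7)
w=grab('wrist','w18')
"
```

```text
t 35.7 tcp [443.7 339.9 152.6] yaw 9.7 w 23.0 F [-0.5 -1.3 -4.4] -> shift m [0.0678 0.3409 0.0009] turn [0.06 0.01 0.01]
```

View pics/w18.png

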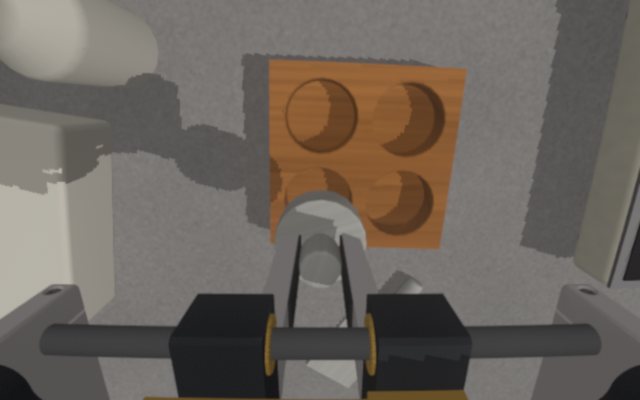

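C is up and all pockets are empty. Carrying it over.

Emit:
{"name": "drive_tool", "arguments": {
  "increments": [0.002,0.008,0,0,0,0,0.006,0.03,0,0,0,0,0.013,0.067,0,0,0,0,0.022,0.112,0,0,0,0,0.031,0.158,0,0,0,0,0.041,0.205,0,0,0,0,0.05,0.25,0,0,0,0,0.058,0.291,0,0,0,0,0.064,0.322,0,0,0,0,0.068,0.341,0,0,0,0]
}}

```text
clock: 36.75
tool_pos: [568.5, 12.3, 151.5]
ee_rot: [[0.986, 0.166, -0.001], [0.166, -0.986, -0.002], [-0.002, 0.001, -1.0]]
force: [-0.7, 0.1, -5.1]
width: 23.3
```

Emit:
{"name": "drive_tool", "arguments": {
  "increments": [0,0,0,0,0,0,0,0,0.004,0,0,0,0,0,0.008,0,0,0,0,0,0.012,0,0,0,0,0,0.015,0,0,0,0,0,0.018,0,0,0,0,0,0.02,0,0,0,0,0,0.022,0,0,0,0,0,0.022,0,0,0,0,0,0.022,0,0,0]
}}

```text
clock: 37.75
tool_pos: [568.3, 15.8, 130.5]
ee_rot: [[0.986, 0.169, 0.0], [0.169, -0.986, -0.0], [0.0, 0.0, -1.0]]
force: [0.7, 0.7, -4.8]
width: 23.5
```

```bash
python3 -c "
from h import *
w=grab('wrist','w19')
rel([568,15.3,119.6],9.7)
"
```

```text
t 37.8 tcp [568.4  15.8 130.6] yaw 9.7 w 23.7 F [-0.5 -0.4 -4.6] -> shift m [-0.0005  0.0004  0.011 ] turn [ 0.01 -0.02 -0.  ]
```

View pics/w19.png

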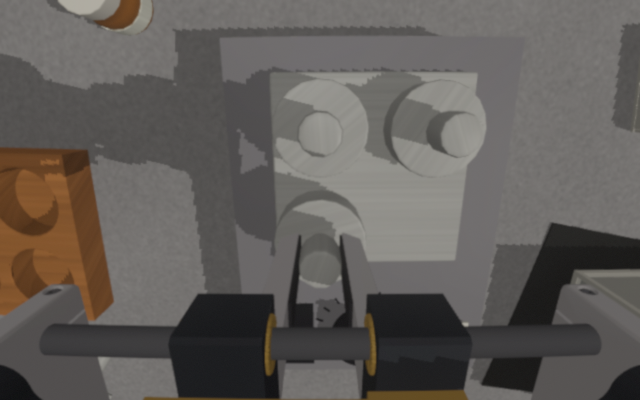

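C hangs at the near left of the pan, clear of B at (320,130). Lowering and releasing.

Emit:
{"name": "drive_tool", "arguments": {
  "increments": [0,0,0.002,0,0,0,0,0,0.004,0,0,0,0,0,0.006,0,0,0,0,0,0.0075,0,0,0,0,0,0.0085,0,0,0,0,0,0.0095,0,0,0,0,0,0.01,0,0,0,0,0,0.0105,0,0,0,0,0,0.011,0,0,0,0,0,0.011,0,0,0]
}}

```text
clock: 38.8
tool_pos: [568.3, 15.9, 119.9]
ee_rot: [[0.986, 0.169, 0.0], [0.169, -0.986, -0.0], [0.0, 0.0, -1.0]]
force: [-1.1, -0.3, -0.9]
width: 23.4
```

Emit:
{"name": "drive_tool", "arguments": {
  "increments": [0,0,0,0,0,0,0,0,0,0,0,0,0,0,0,0,0,0,0,0,0,0,0,0,0,0,0,0,0,0,0,0,0,0,0,0,0,0,-0.01,0,0,0,0,0,-0.03,0,0,0,0,0,-0.055,0,0,0,0,0,-0.075,0,0,0],
  "jaw": -0.3
}}

```text
clock: 39.8
tool_pos: [568.7, 15.8, 196.4]
ee_rot: [[0.986, 0.168, 0.002], [0.169, -0.986, -0.0], [0.002, 0.0, -1.0]]
force: [1.7, -1.2, 0.2]
width: 61.1
```

```bash
python3 -c "
from h import *
w=grab('wrist','w20');rel([476,-318,200],9.7);T=grab('top','t20');S=grab('scene','s20')
"
```

```text
t 39.85 tcp [570.7  15.7 199.8] yaw 9.7 w 61.0 F [0.3 1.1 1.3] -> shift m [-0.1496  0.313  -0.0007] turn [ 0.12 -0.45  0.01]
```

View pics/w20.png

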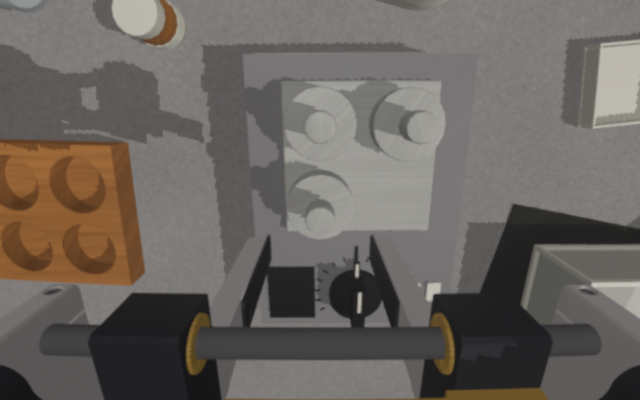

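View pics/t20.png

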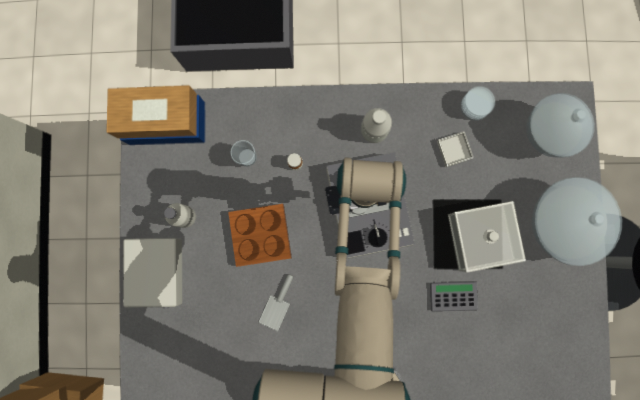

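View pics/s20.png

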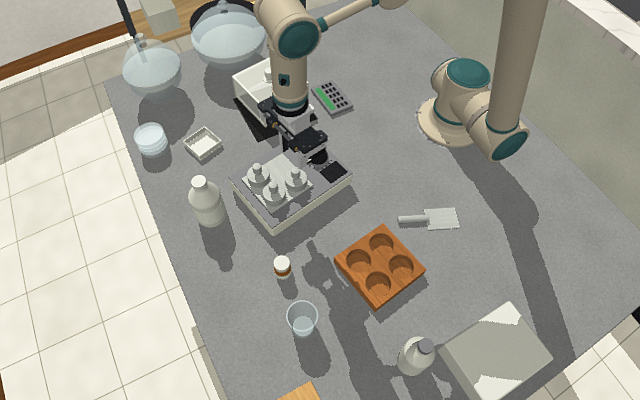

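All three weights stand upright on the pan. The cover has been knocked aside: its knob is now at (492,236) in the top view, and it overhangs the mat. I'll re-measure it.

```bash
python3 -c "
from h import *
t=cv2.imread('pics/t20.png');cv2.imwrite('pics/t20c.png',cv2.resize(t[190:285,425:535],None,fx=6,fy=6,interpolation=cv2.INTER_CUBIC))
s=cv2.imread('pics/s20.png');cv2.imwrite('pics/s20c.png',cv2.resize(s[55:150,225:325],None,fx=6,fy=6,interpolation=cv2.INTER_CUBIC))"
```

```text
(no output)
```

View pics/t20c.png

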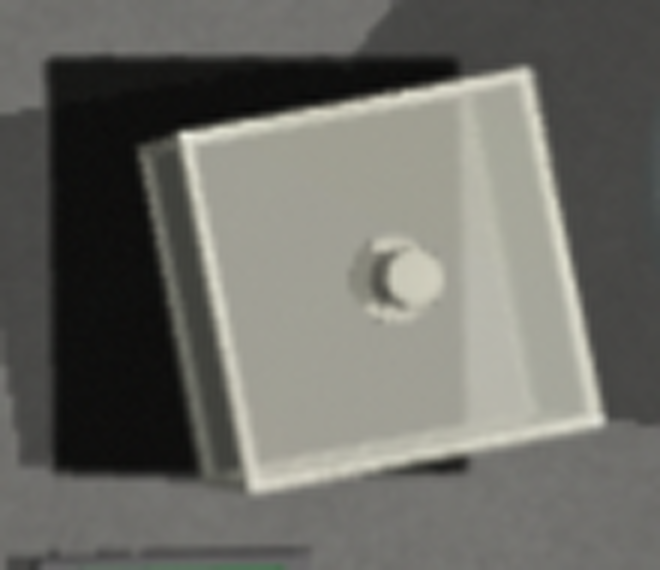

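View pics/s20c.png

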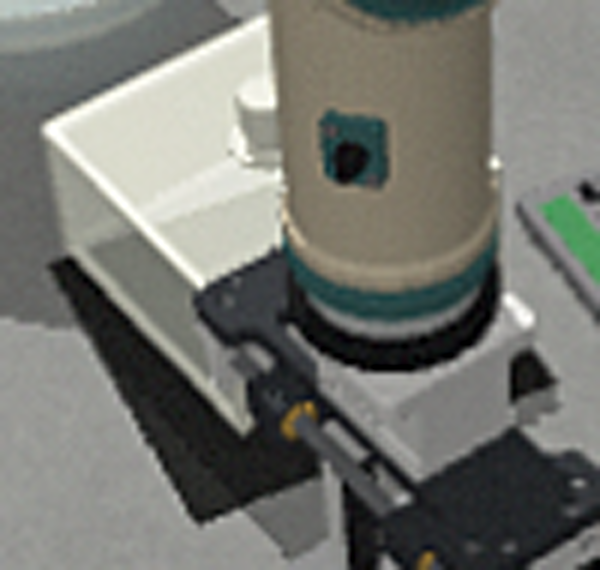

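```bash
python3 -c "
from h import *
T=grab('top')
c=lambda x,y:(425+(x+.5)/6-.5,190+(y+.5)/6-.5)
P=onz(T,[c(182,132),c(530,68),c(605,424),c(250,492)],93);print(P.mean(0),np.round(P,1).tolist())
for i in range(4):
    e=P[(i+1)%4]-P[i];print(np.linalg.norm(e),np.degrees(np.arctan2(e[1],e[0])))
print(onz(T,c(413,277),129),dep(T,c(413,277)))
rel([472,-360,200],9.7)
"
```

```text
[ 463.78807544 -359.38753598   93.        ] [[535.9, -260.9, 93.0], [562.8, -430.8, 93.0], [391.9, -459.1, 93.0], [364.5, -286.7, 93.0]]
172.06326972870608 -80.9979245577542
173.18260013648498 -170.60134372593535
174.56934939056643 99.03270509322971
173.27670637123074 8.569780071569172
[[ 463.49627058 -357.84025705  129.        ]] [[ 463.55693013 -358.82151008  125.8740655 ]]
t 40.0 tcp [568.2  15.9 194.7] yaw 9.7 w 61.2 F [-0.2  0.1 -0.2] -> shift m [-0.1582  0.3543 -0.0053] turn [ 0.02 -0.04  0.  ]
```

The cover's centre is now at (463.6,-358.5), yaw 9°. Moving there.

Emit:
{"name": "drive_tool", "arguments": {
  "increments": [-0.006,0.012,0,0,0,0,-0.02,0.043,0,0,0,0,-0.04,0.085,0,0,0,0,-0.06,0.128,0,0,0,0,-0.081,0.171,0,0,0,0,-0.101,0.214,0,0,0,0,-0.122,0.257,0,0,0,0,-0.142,0.3,0,0,0,0,-0.158,0.333,0,0,0,0,-0.166,0.3515,0,0,0,0]
}}

```text
clock: 41.0
tool_pos: [461.2, -361.8, 192.8]
ee_rot: [[0.986, 0.165, -0.003], [0.165, -0.986, 0.001], [-0.003, -0.001, -1.0]]
force: [-0.4, 0.0, -0.5]
width: 61.5
```

```bash
python3 -c "
from h import *
S=grab('scene','s21');T=grab('top','t21');w=grab('wrist','w21');rel([463.6,-358.5,118],9.7)
"
```

```text
t 41.15 tcp [ 462.3 -359.4  192.9] yaw 9.5 w 61.0 F [-0.3 -0.  -0.2] -> shift m [ 0.0016 -0.0005  0.0749] turn [-0.14  0.1  -0.16]
```

View pics/w21.png

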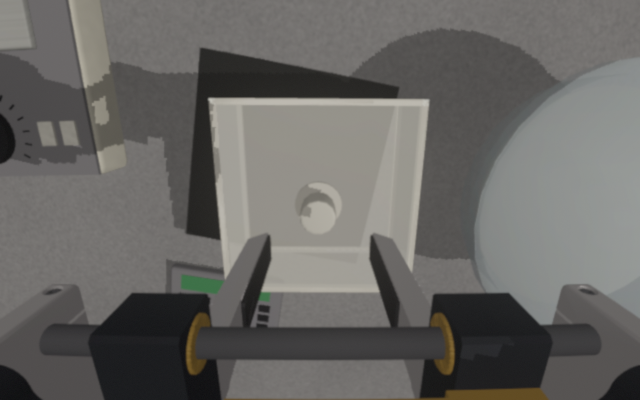

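View pics/t21.png

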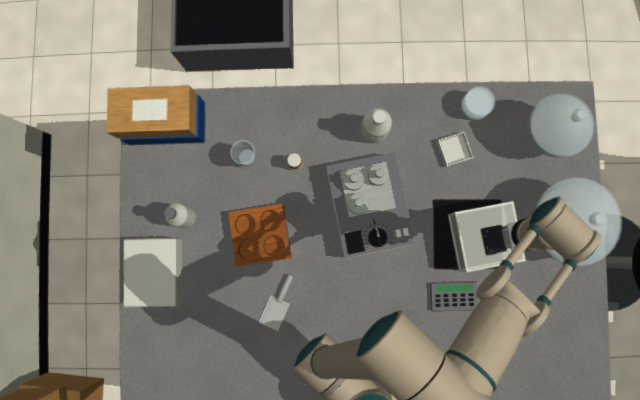

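The cover is square to the tool, its knob at (319,215) between the fingers. The top view shows three weights on the pan and the pointer still on the mark. Grasping the cover.

Emit:
{"name": "drive_tool", "arguments": {
  "increments": [0.001,0,0.005,0,0,0,0.001,0,0.015,0,0,0,0.001,0,0.027,0,0,0,0.001,0,0.04,0,0,0,0.001,0,0.052,0,0,0,0.001,0,0.062,0,0,0,0.001,0,0.069,0,0,0,0.001,0,0.073,0,0,0,0.001,0,0.075,0,0,0,0.001,0,0.075,0,0,0]
}}

```text
clock: 42.15
tool_pos: [464.9, -358.6, 119.5]
ee_rot: [[0.986, 0.168, 0.0], [0.168, -0.986, -0.0], [0.0, 0.0, -1.0]]
force: [-0.4, -0.2, 0.4]
width: 61.0
```

Emit:
{"name": "drive_tool", "arguments": {
  "increments": [0,0,0,0,0,0,0,0,0,0,0,0,0,0,0,0,0,0,0,0,0,0,0,0,0,0,0,0,0,0,0,0,0,0,0,0,0,0,0,0,0,0,0,0,0,0,0,0,0,0,0,0,0,0,0,0,0,0,0,0],
  "jaw": 1,
  "squeeze": 30
}}

```text
clock: 43.15
tool_pos: [465.0, -358.7, 119.7]
ee_rot: [[0.986, 0.168, 0.0], [0.168, -0.986, -0.001], [0.0, 0.001, -1.0]]
force: [0.3, -1.5, 1.9]
width: 27.7
```

```bash
python3 -c "
from h import *
rel([463,-358.5,270],9.7);w=grab('wrist','w22')
s=cv2.imread('pics/s21.png');t=cv2.imread('pics/t21.png')
cv2.imwrite('pics/c21.png',np.hstack([cv2.resize(s[130:240,220:360],(700,550),interpolation=cv2.INTER_CUBIC)]))
cv2.imwrite('pics/c21t.png',cv2.resize(t[150:265,320:420],None,fx=5,fy=5,interpolation=cv2.INTER_CUBIC))
"
```

```text
t 43.15 tcp [ 465.  -358.7  119.7] yaw 9.7 w 27.7 F [ 0.3 -1.5  1.9] -> shift m [-0.0019 -0.0004 -0.1503] turn [ 0.04 -0.02  0.  ]
```

View pics/w22.png

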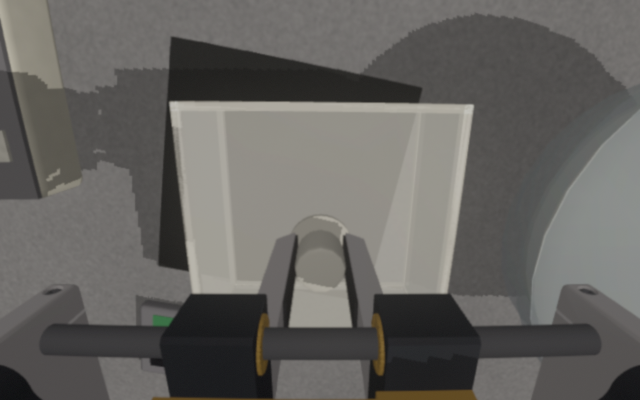

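View pics/c21.png

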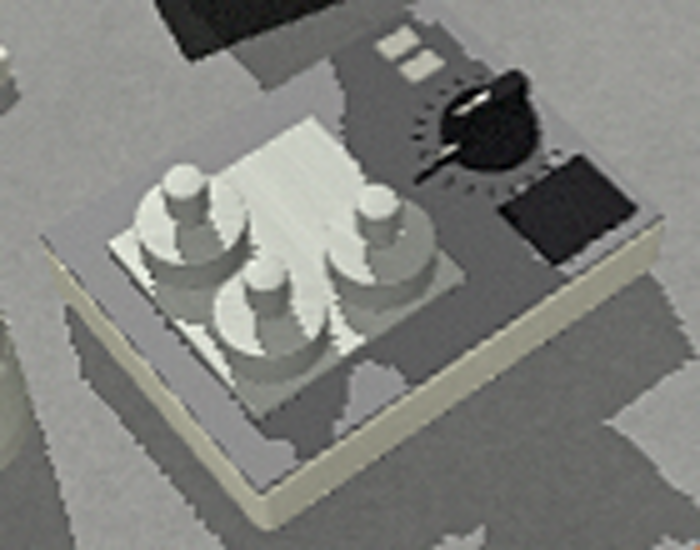

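View pics/c21t.png

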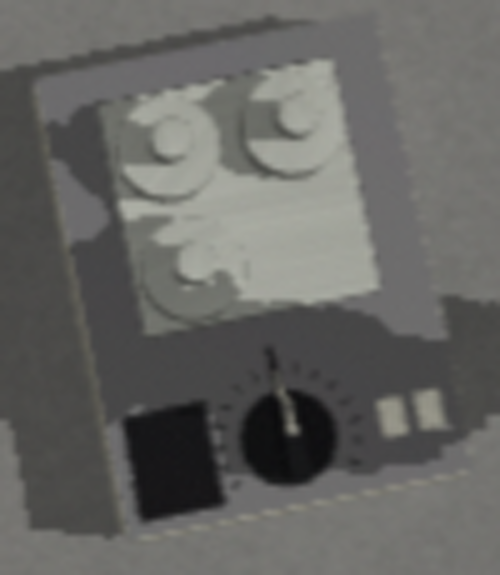

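The cover's knob is gripped. All three weights are well inside the plate and the pointer is on the mark. Lifting high.

Emit:
{"name": "drive_tool", "arguments": {
  "increments": [0,0,-0.003,0,0,0,0,0,-0.012,0,0,0,0,0,-0.028,0,0,0,0,0,-0.05,0,0,0,0,0,-0.075,0,0,0,0,0,-0.1,0,0,0,0,0,-0.123,0,0,0,0,0,-0.142,0,0,0,0,0,-0.153,0,0,0,0,0,-0.156,0,0,0]
}}

```text
clock: 44.2
tool_pos: [465.0, -358.5, 276.6]
ee_rot: [[0.986, 0.169, 0.001], [0.169, -0.986, -0.001], [0.001, 0.001, -1.0]]
force: [0.4, -0.6, -3.7]
width: 27.3
```

```bash
python3 -c "
from h import *
grab('top');rel([610,-14.6,275],9.7);w=grab('scene','s23')
"
```

```text
t 44.25 tcp [ 464.9 -358.3  276. ] yaw 9.7 w 27.5 F [ 0.   0.8 -4.7] -> shift m [ 0.201  -0.3143  0.001 ] turn [ 0.02 -0.02  0.01]
```

View pics/s23.png

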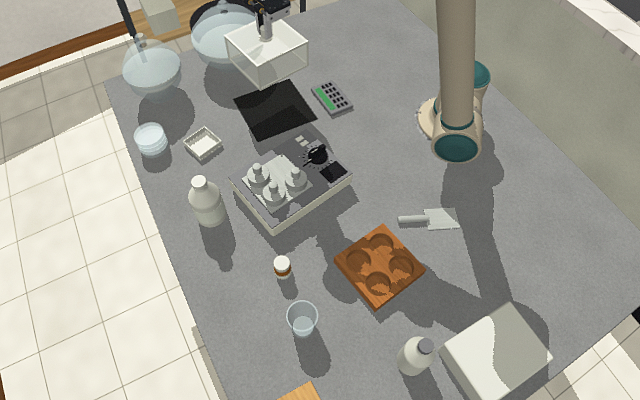

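The cover is lifted well above the bench and level. Carrying it over the pan in two stages.

Emit:
{"name": "drive_tool", "arguments": {
  "increments": [0.003,-0.005,0,0,0,0,0.012,-0.019,0,0,0,0,0.027,-0.042,0,0,0,0,0.045,-0.07,0,0,0,0,0.063,-0.099,0,0,0,0,0.082,-0.128,0,0,0,0,0.1,-0.157,0,0,0,0,0.118,-0.185,0,0,0,0,0.135,-0.212,0,0,0,0,0.15,-0.235,0,0,0,0]
}}

```text
clock: 45.3
tool_pos: [573.0, -98.0, 274.7]
ee_rot: [[0.985, 0.17, -0.001], [0.17, -0.985, 0.002], [-0.001, -0.002, -1.0]]
force: [-0.3, -0.9, -5.0]
width: 27.8
```

Emit:
{"name": "drive_tool", "arguments": {
  "increments": [0.013,-0.02,0,0,0,0,0.024,-0.037,0,0,0,0,0.033,-0.051,0,0,0,0,0.04,-0.062,0,0,0,0,0.046,-0.072,0,0,0,0,0.05,-0.078,0,0,0,0,0.051,-0.079,0,0,0,0,0.051,-0.079,0,0,0,0,0.051,-0.079,0,0,0,0,0.051,-0.079,0,0,0,0]
}}

```text
clock: 46.3
tool_pos: [609.9, -15.7, 275.5]
ee_rot: [[0.986, 0.168, -0.0], [0.168, -0.986, -0.0], [-0.0, 0.0, -1.0]]
force: [0.1, -0.1, -3.7]
width: 27.7
```

```bash
python3 -c "
from h import *
rel([610,-14.6,177],9.7);w=grab('scene','s24');grab('wrist','w24')
t=cv2.imread('pics/s24.png');cv2.imwrite('pics/s24c.png',cv2.resize(t[80:240,200:370],None,fx=3.7,fy=3.7,interpolation=cv2.INTER_CUBIC))
"
```

```text
t 46.3 tcp [609.9 -15.7 275.5] yaw 9.7 w 27.7 F [ 0.1 -0.1 -3.7] -> shift m [ 0.0003 -0.0011  0.0985] turn [ 0.02  0.01 -0.05]
```

View pics/s24c.png

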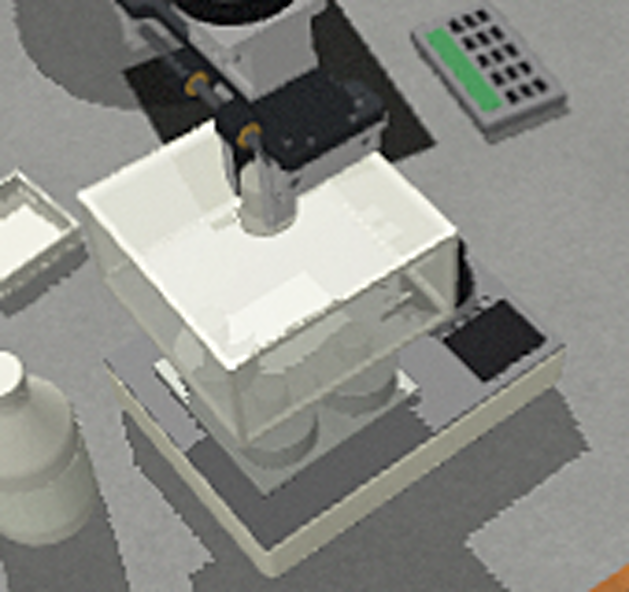

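View pics/w24.png

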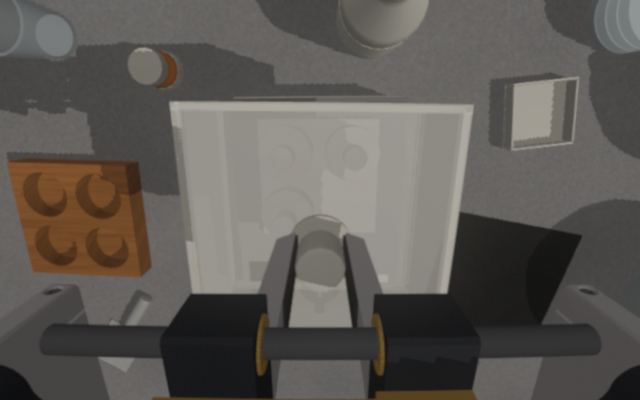

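The cover hangs level above the weights, square with the plate seen through it ((260–380)×(120–233)). Lowering most of the way, then checking.

Emit:
{"name": "drive_tool", "arguments": {
  "increments": [0,-0.001,0.003,0,0,0,0,-0.001,0.01,0,0,0,0,-0.001,0.02,0,0,0,0,-0.001,0.031,0,0,0,0,-0.001,0.043,0,0,0,0,-0.001,0.055,0,0,0,0,-0.001,0.066,0,0,0,0,-0.001,0.075,0,0,0,0,-0.001,0.081,0,0,0,0,-0.001,0.083,0,0,0]
}}

```text
clock: 47.4
tool_pos: [609.6, -14.0, 191.6]
ee_rot: [[0.986, 0.168, -0.001], [0.168, -0.986, 0.0], [-0.001, -0.0, -1.0]]
force: [-0.0, -0.6, -4.5]
width: 27.5
```

```bash
python3 -c "
from h import *
w=grab('scene','s25');rel([610,-14.6,176.6],9.7);grab('wrist','w25')
t=cv2.imread('pics/s25.png');cv2.imwrite('pics/s25c.png',cv2.resize(t[100:240,210:360],None,fx=4,fy=4,interpolation=cv2.INTER_CUBIC))
"
```

```text
t 47.45 tcp [609.7 -14.  191.8] yaw 9.7 w 27.5 F [-1.4  0.2 -4. ] -> shift m [0.0002 0.0006 0.0152] turn [-0.01  0.04  0.  ]
```

View pics/s25c.png

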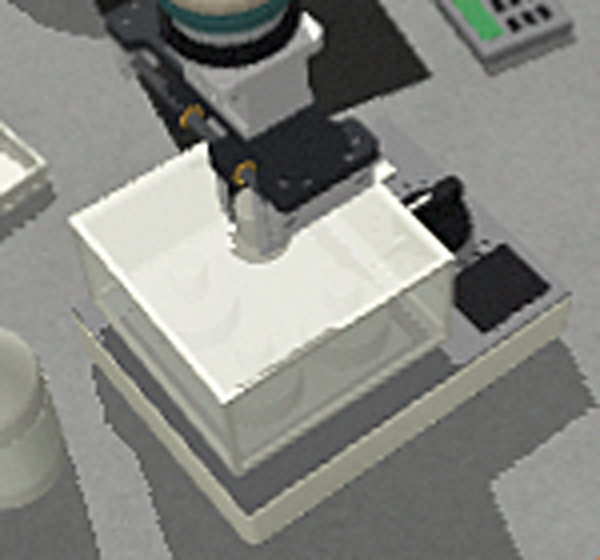

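The cover is around the weights and about 15 mm above the deck, clear of the zero knob. Final lowering and release.

Emit:
{"name": "drive_tool", "arguments": {
  "increments": [0,0.0005,0.002,0,0,0,0,0.0005,0.004,0,0,0,0,0.0005,0.006,0,0,0,0,0.0005,0.008,0,0,0,0,0.0005,0.01,0,0,0,0,0.0005,0.012,0,0,0,0,0.0005,0.0135,0,0,0,0,0.0005,0.0145,0,0,0,0,0.0005,0.0155,0,0,0,0,0.0005,0.0155,0,0,0]
}}

```text
clock: 48.5
tool_pos: [609.9, -14.5, 176.8]
ee_rot: [[0.986, 0.169, -0.0], [0.169, -0.986, -0.0], [-0.0, 0.0, -1.0]]
force: [-0.7, -0.1, -3.8]
width: 27.4
```

Emit:
{"name": "drive_tool", "arguments": {
  "increments": [0,0,0,0,0,0,0,0,0,0,0,0,0,0,0,0,0,0,0,0,0,0,0,0,0,0,0,0,0,0,0,0,0,0,0,0,0,0,0,0,0,0,0,0,-0.008,0,0,0,0,0,-0.025,0,0,0,0,0,-0.05,0,0,0],
  "jaw": -0.3
}}

```text
clock: 49.5
tool_pos: [609.2, -14.4, 226.7]
ee_rot: [[0.986, 0.169, -0.003], [0.169, -0.986, 0.0], [-0.003, -0.001, -1.0]]
force: [0.6, 0.5, 0.4]
width: 60.9
```

Emit:
{"name": "drive_tool", "arguments": {
  "increments": [-0.005,0,-0.02,0,0,0,-0.02,0,-0.04,0,0,0,-0.05,0,-0.06,0,0,0,-0.085,0,-0.08,0,0,0,-0.12,0,-0.1,0,0,0,-0.155,0,-0.12,0,0,0,-0.19,0,-0.135,0,0,0,-0.22,0,-0.145,0,0,0,-0.24,0,-0.15,0,0,0,-0.25,0,-0.15,0,0,0]
}}

```text
clock: 50.5
tool_pos: [362.3, -56.8, 378.7]
ee_rot: [[0.986, 0.168, 0.003], [0.168, -0.986, -0.001], [0.003, 0.002, -1.0]]
force: [0.6, -0.8, -0.8]
width: 61.0
```

```bash
python3 -c "
from h import *
rel([610,-14.6,177],9.7);grab('scene','s26');grab('wrist','w26');grab('top','t26')
t=cv2.imread('pics/s26.png');cv2.imwrite('pics/s26c.png',cv2.resize(t[100:240,210:360],None,fx=4,fy=4,interpolation=cv2.INTER_CUBIC))
"
```

```text
t 50.5 tcp [362.3 -56.8 378.7] yaw 9.7 w 61.0 F [ 0.6 -0.8 -0.8] -> shift m [ 0.2507 -0.0004  0.2024] turn [ 0.11 -0.17 -0.04]
```

View pics/s26c.png

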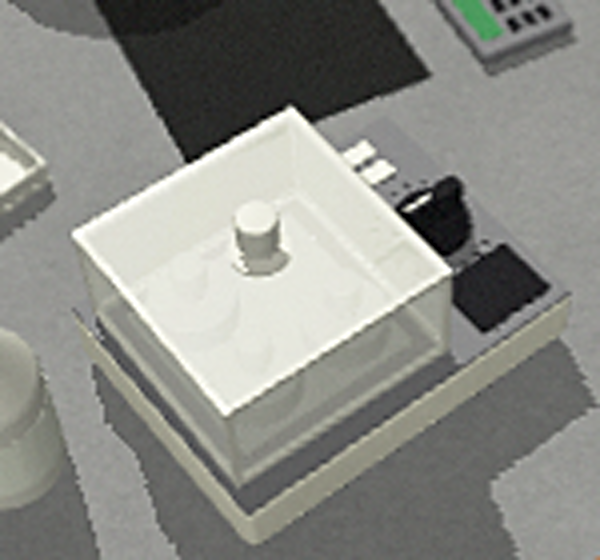

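View pics/w26.png

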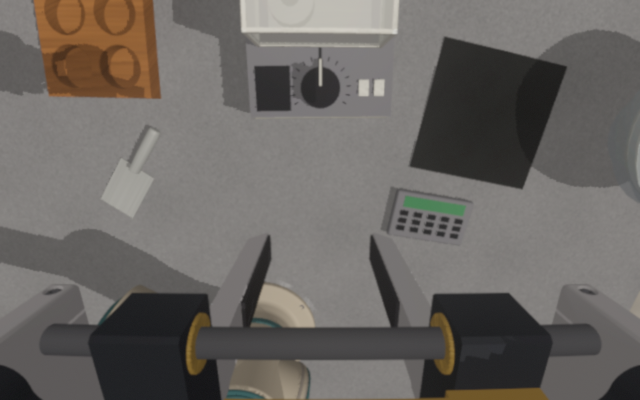

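View pics/t26.png

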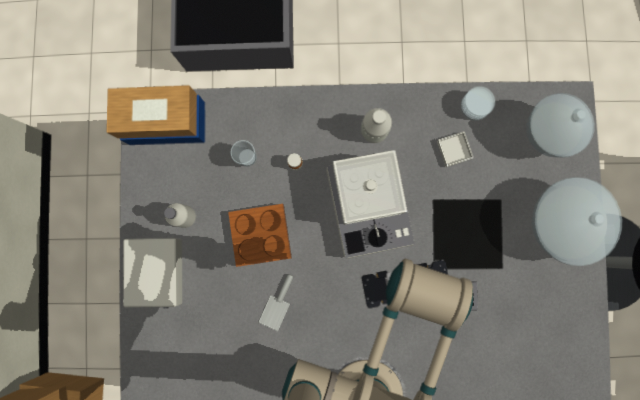

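The cover stands around the pan with the weights inside, and the pointer is on the mark. One numeric check before handing in.

```bash
python3 -c "
from h import *
T=grab('top');S=grab('scene')
s=lambda x,y:(210+(x+.5)/4-.5,100+(y+.5)/4-.5)
g=cv2.cvtColor(T['frame'],cv2.COLOR_RGB2BGR)
cv2.imwrite('pics/t27c.png',cv2.resize(g[140:240,320:420],None,fx=6,fy=6,interpolation=cv2.INTER_CUBIC))
print(onz(S,[s(230,413),s(72,235),s(292,108),s(452,272)],150).mean(0))
print(onz(S,s(257,213),186))
w=grab('wrist');rel([0,0,0]);p=onz(w,[(320,88),(320,50)],69);e=p[1]-p[0];print(p,np.degrees(np.arctan2(e[1],e[0])))
"
```

```text
[609.16881851 -11.86310541 150.        ]
[[607.77930647 -14.82553435 186.        ]]
t 50.8 tcp [364.4 -56.6 376.5] yaw 9.7 w 61.0 F [ 0.3 -0.5 -1.3] -> shift m [-0.3493 -0.1171  0.3767] turn [-0.03  0.03 -0.  ]
[[470.85050684 -38.3369585   69.        ]
 [519.52537075 -29.9935401   69.        ]] 9.726613443978634
```

View pics/t27c.png

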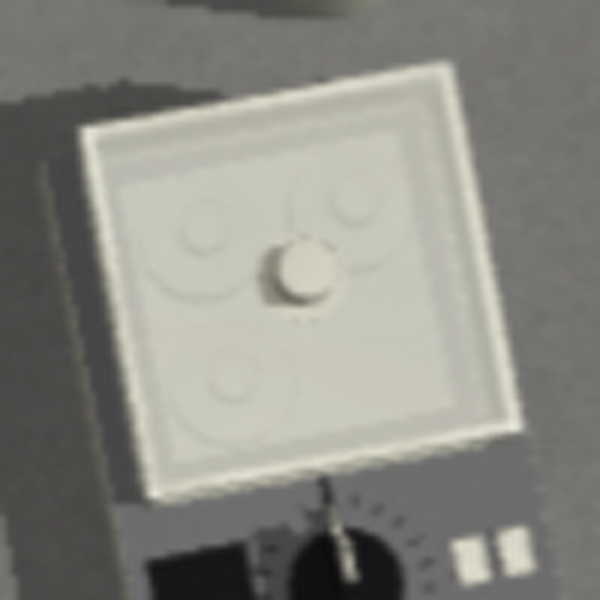

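The cover's centre is about (609,-13) against the pan's (609,-15). The three weights show upright under it and the pointer is on the mark. Handing in.

```bash
python3 -c "
from plant import ctrl
print(ctrl.close_job())"
```

```text
the job is handed in; nothing more can be done
None
```

I stood the cover on the mat, turned the zero knob about 44.5° back to its mark, and set the three weights from the case upright on the pan. I then put the cover back around them and handed the job in at about 51 s of the 210 s allowed. The hand-in reported no verdict.

**Knocked cover:** while I was moving the weights, the cover was knocked about 4 cm aside on the mat. I measured it again before grasping it.

**Last checks:**
- **Cover:** its centre was within about 3 mm of the pan's. The tool height at release (176.8 mm) put its rim at deck level.
- **Pointer:** it was within about 0.01 rad of the zero mark.
- **Weights:** all three were upright on the plate, seen through the cover.
- **Other things on the bench:** nothing looked moved in the pictures, and the arm was touching nothing when I handed in.

**Disagreements and errors:**
- The cameras disagreed with each other by 2–5 mm, for example on the cover knob's x position, which did not matter for the grasps.
- One move call was refused because a row was one number short. Nothing moved, and I repeated it correctly.

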